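Lock the dial of a cap-tightening carousel and load it with autoclaved bottles

TASK

Make the cap-tightening carousel ready: give its dial a good spin (better than a quarter turn a second) and let it run on untouched for at least two seconds to prove that the bearing is free, then, while it is still turning, slow it with the fingertips so that it stops with its red-framed index hole in the slot of the fork, and push the red index pin from its parking block fully home through fork and dial. Only with the dial pinned, stand every bottle from the steel tray upright in a pocket of the dial, right down on its floor. Leave the pin home, and do not disturb the beaker, the timer or the disinfectant bottle.

Things in the scene. Friction and masses are not known exactly. Their poses are not given: they have to be found in the camera images.
- dial (a joint): Angle of the dial (rad) about its vertical axis, counter-clockwise from above positive, counting on past full turns. Modulo 2 pi it is 0 when the index hole stands exactly in the fork slot. The 6 kg dial runs free on its bearing: spun at 3 rad/s it coasts for some 20 to 30 s. Let go at rest, it stays where it is left. A fingertip pressed on its rim stops it within a fraction of a second, and can then drag it round by friction.
- dial_centre (a point): Fixed point on the dial's axis, at the dial's top face, 87 mm above the bench. Its axes are the machine's: y points to the fork, z up. The dial is a steel disc of 148 mm radius, 12 mm thick. The ring of its top face from 112 to 148 mm radius is flat and bare, good to rub with a fingertip (the fork covers a short piece of it); inside it stand the four blue pocket rings.
- column_foot (a point): Foot of the round steel column (32 mm diameter, rising to 290 mm above the bench) on the plinth; it carries the tightening head, swung outwards away from the dial, 175 mm or more above the bench. The plinth is a fixed white box 370 x 370 mm, top 50 mm above the bench, centred under the dial.
- dial_hole (a point): Centre of the index hole (17 mm wide, through the dial) at the dial's top face, 130 mm from the dial's axis; red bars either side and a red radial line mark it. It turns with the dial.
- fork_slot (a point): Fixed point where the pin belongs: middle of the fork's slot at the prongs' top face, 103 mm above the bench, 130 mm from the dial's axis, axes as the machine. Slot 18 mm wide, open to the dial's centre; two prongs 11 mm thick, 16 mm wide, from 117 mm radius outwards, 5 mm over the dial; post outside the rim, 50 mm wide, as high as the prongs. Below the dial a lower jaw with a 17 mm hole.
- pin_grip (a point): Index pin, upright: point on its axis in the red grip, 27 mm above the collar's underside. Grip 24 mm diameter, from 21 mm below to 13 mm above this point; below it a steel collar 34 mm diameter, 6 mm thick; then a 14 mm shaft 46 mm long, its last 13 mm tapering to 6 mm. Home, the collar lies on the prongs and this point is 27 mm above fork_slot. 120 g. It starts in the parking block.
- pin_park (a point): Mouth of the 17 mm bore in the grey parking block (42 x 42 mm) on the plinth, 102 mm above the bench, at x +138, y +138 mm from the dial's axis in the machine's axes; the pin's collar rests on it at the start.
- pocket0 (a point): Centre of the floor of a pocket of the dial (the dial's top face); the pocket is a blue ring of 30.8 mm inner and 33.8 mm outer radius, 42 mm tall, 75 mm from the dial's axis. It turns with the dial. The four pockets are alike; with the hole in the slot they stand at 45 degrees to the machine's axes.
- pocket1 (a point): Centre of the floor of a pocket of the dial (the dial's top face); the pocket is a blue ring of 30.8 mm inner and 33.8 mm outer radius, 42 mm tall, 75 mm from the dial's axis. It turns with the dial. The four pockets are alike; with the hole in the slot they stand at 45 degrees to the machine's axes.
- pocket2 (a point): Centre of the floor of a pocket of the dial (the dial's top face); the pocket is a blue ring of 30.8 mm inner and 33.8 mm outer radius, 42 mm tall, 75 mm from the dial's axis. It turns with the dial. The four pockets are alike; with the hole in the slot they stand at 45 degrees to the machine's axes.
- pocket3 (a point): Centre of the floor of a pocket of the dial (the dial's top face); the pocket is a blue ring of 30.8 mm inner and 33.8 mm outer radius, 42 mm tall, 75 mm from the dial's axis. It turns with the dial. The four pockets are alike; with the hole in the slot they stand at 45 degrees to the machine's axes.
- bottle0_mid (a point): Centre, half-way up, of an upright amber bottle with a blue cap: 91 mm tall in all, body 56 mm diameter up to 52 mm, then a shoulder, cap 37 mm diameter from 67 to 91 mm height. 90 to 180 g, bottom-heavy. Not all four bottles are there (None when absent). The bottle's z axis points up. In its pocket this point is 45.5 mm above the pocket's point.
- bottle1_mid (a point): Centre, half-way up, of an upright amber bottle with a blue cap: 91 mm tall in all, body 56 mm diameter up to 52 mm, then a shoulder, cap 37 mm diameter from 67 to 91 mm height. 90 to 180 g, bottom-heavy. Not all four bottles are there (None when absent). The bottle's z axis points up. In its pocket this point is 45.5 mm above the pocket's point.
- bottle2_mid (a point): Centre, half-way up, of an upright amber bottle with a blue cap: 91 mm tall in all, body 56 mm diameter up to 52 mm, then a shoulder, cap 37 mm diameter from 67 to 91 mm height. 90 to 180 g, bottom-heavy. Not all four bottles are there (None when absent). The bottle's z axis points up. In its pocket this point is 45.5 mm above the pocket's point.
- bottle3_mid (a point): Centre, half-way up, of an upright amber bottle with a blue cap: 91 mm tall in all, body 56 mm diameter up to 52 mm, then a shoulder, cap 37 mm diameter from 67 to 91 mm height. 90 to 180 g, bottom-heavy. Not all four bottles are there (None when absent). The bottle's z axis points up. In its pocket this point is 45.5 mm above the pocket's point.
- tray: Steel cooling tray that cannot move, 240 (its x) x 260 (its y) mm, walls 22 mm high and 3 mm thick; the bottles stand on its floor, 3 mm above the bench. Origin under its centre.
- beaker: Glass beaker, 72 mm diameter, 95 mm tall, leave alone. Origin under its centre.
- timer: White bench timer, 65 x 75 x 30 mm, leave alone. Origin under its centre.
- disinfectant: White disinfectant bottle, 68 mm diameter, 170 mm tall, leave alone. Origin under its centre.

How it is judged:
On the way, in this order (a step that is already met when the one before it is completed fails the run):
1. the dial runs on untouched at more than 1.2 rad/s for 2 s ((velocity of joint dial above 1.2 rad/s or velocity of joint dial below -1.2 rad/s) and contact force between each of the fingers, the arm and dial below 0.05 N), for 2 s.
2. the fingers touch the running dial again, to slow it (contact force between the fingers and dial above 0.1 N).
3. the dial is at rest with its index hole within 5 mm of the middle of the fork slot, the pin not yet in the fork (horizontal distance between dial_hole and fork_slot below 0.005 m and velocity of joint dial between -0.06 and 0.06 rad/s and horizontal distance between pin_grip and fork_slot above 0.03 m), for 0.5 s.
4. the pin is home in fork and dial, collar down on the prongs (horizontal distance between pin_grip and fork_slot below 0.008 m and z of pin_grip in the frame of fork_slot between 0.022 and 0.031 m and angle between pin_grip's own z axis and vertical below 0.15 rad and horizontal distance between dial_hole and fork_slot below 0.005 m), for 0.3 s.
At the end, for the whole second after the job is handed in: Pin upright and home: collar within 4 mm of the prongs, within 8 mm of the slot centre. Index hole within 5 mm of the slot centre, dial at rest. Every bottle present stands upright (7 degrees), at rest in a pocket, within 7 mm of its centre and 5 mm of its floor (all of step 4 and velocity of joint dial between -0.06 and 0.06 rad/s and ((horizontal distance between bottle0_mid and pocket0 below 0.007 m and z of bottle0_mid in the frame of pocket0 between 0.04 and 0.0505 m) or (horizontal distance between bottle0_mid and pocket1 below 0.007 m and z of bottle0_mid in the frame of pocket1 between 0.04 and 0.0505 m) or (horizontal distance between bottle0_mid and pocket2 below 0.007 m and z of bottle0_mid in the frame of pocket2 between 0.04 and 0.0505 m) or (horizontal distance between bottle0_mid and pocket3 below 0.007 m and z of bottle0_mid in the frame of pocket3 between 0.04 and 0.0505 m)) and angle between each of bottle0_mid, bottle1_mid, bottle2_mid, bottle3_mid's own z axis and vertical below 0.12 rad and linear speed of each of bottle0, bottle1, bottle2, bottle3 below 0.03 m/s and ((horizontal distance between bottle1_mid and pocket0 below 0.007 m and z of bottle1_mid in the frame of pocket0 between 0.04 and 0.0505 m) or (horizontal distance between bottle1_mid and pocket1 below 0.007 m and z of bottle1_mid in the frame of pocket1 between 0.04 and 0.0505 m) or (horizontal distance between bottle1_mid and pocket2 below 0.007 m and z of bottle1_mid in the frame of pocket2 between 0.04 and 0.0505 m) or (horizontal distance between bottle1_mid and pocket3 below 0.007 m and z of bottle1_mid in the frame of pocket3 between 0.04 and 0.0505 m)) and ((horizontal distance between bottle2_mid and pocket0 below 0.007 m and z of bottle2_mid in the frame of pocket0 between 0.04 and 0.0505 m) or (horizontal distance between bottle2_mid and pocket1 below 0.007 m and z of bottle2_mid in the frame of pocket1 between 0.04 and 0.0505 m) or (horizontal distance between bottle2_mid and pocket2 below 0.007 m and z of bottle2_mid in the frame of pocket2 between 0.04 and 0.0505 m) or (horizontal distance between bottle2_mid and pocket3 below 0.007 m and z of bottle2_mid in the frame of pocket3 between 0.04 and 0.0505 m)) and ((horizontal distance between bottle3_mid and pocket0 below 0.007 m and z of bottle3_mid in the frame of pocket0 between 0.04 and 0.0505 m) or (horizontal distance between bottle3_mid and pocket1 below 0.007 m and z of bottle3_mid in the frame of pocket1 between 0.04 and 0.0505 m) or (horizontal distance between bottle3_mid and pocket2 below 0.007 m and z of bottle3_mid in the frame of pocket2 between 0.04 and 0.0505 m) or (horizontal distance between bottle3_mid and pocket3 below 0.007 m and z of bottle3_mid in the frame of pocket3 between 0.04 and 0.0505 m))); the robot touches nothing.
It fails at once if a bottle is over the dial while the pin is not home (not (horizontal distance between pin_grip and fork_slot below 0.008 m and z of pin_grip in the frame of fork_slot between 0.022 and 0.031 m and angle between pin_grip's own z axis and vertical below 0.15 rad) and horizontal distance between any of bottle0_mid, bottle1_mid, bottle2_mid, bottle3_mid and dial_centre below 0.11 m).
It fails at once if the beaker is moved by more than 40 mm or tipped (distance of beaker from where it was at the start of the episode above 0.04 m or angle between beaker's own z axis and vertical above 0.5 rad).
It fails at once if the timer is moved by more than 40 mm or tipped (distance of timer from where it was at the start of the episode above 0.04 m or angle between timer's own z axis and vertical above 0.5 rad).
It fails at once if the disinfectant is moved by more than 40 mm or tipped (distance of disinfectant from where it was at the start of the episode above 0.04 m or angle between disinfectant's own z axis and vertical above 0.5 rad).
Of bottle0, bottle1, bottle2, bottle3 only 3 to 4 are there at a start; the rules pass over those that are not, and their reading is None.
At some moment in a run one of bottle0, bottle1, bottle2, bottle3 may be knocked a few centimetres aside while the robot is not near it.
It also fails if it takes over 210 s, if anything falls off the work surface, if the arm or the gripper's body presses on something with over 40 N, if the wrist force passes 120 N, or if a joint passes its speed limit or range.

ROBOT

A 6-joint arm with a two-finger parallel gripper is mounted at the origin on the work surface. World frame = base frame: x ahead of the robot, y to its left, z up, the work surface at z = 0. Lengths are in m, angles in rad, forces in N, time in s.
With the tool pointing down it reaches from about 0.35 to 0.975 m from the base axis. Payload 4.9 kg.
Tool frame: the origin (TCP) lies on the mounting face of the last link; the fingertips stand 173 mm ahead of it and the grasp point (between the pads) lies ctrl.pinch_z ahead of it (ctrl.pinch_z is the distance from the TCP to the grasp point, in m); z points along the fingers, y is the line along which they close (so a half turn about z gives the same grasp; the last joint's range is limited). The gripper opens to 85 mm and grips with 20 to 120 N. Pads are 22 mm wide; open, the fingers measure 114 mm over their backs; the gripper's body (76 mm by 85 mm) begins 54 mm behind the grasp point. The pads swing forward as they close: fully open they stand 13 mm farther back than shut.
Start: joints at [1.089, 0.053, 1.613, -0, 1.476, -0.119], TCP at [0.222, 0.584, 0.405] pointing down, gripper open.
Joint ranges: [-3.01, 3.01], [-1.01, 2.22], [0.06, 2.58], [-1.02, 4.17], [0.09, 2.62], [-3.14, 3.14]. Speed limits (rad/s): [2.57, 2.57, 3.14, 3.14, 3.14, 3.14].

INTERFACE

Orientations are given as a rotation vector (axis times angle).
In Python, from station import telemetry, eyes, ctrl gives the robot as it stands.
- The arm moves only by the tool apply_moves, never from a script. Its argument "plan" is a list of rows, each a list of 5 numbers: the finger opening in m, from 0 to 0.0854, then the shift along the tool's x, y, z in m, then the turn about the tool's z in rad. In form: [[jaw, x, y, z, roll], ...]. A call has 1 to 12 rows; each row is the pose to reach, as a shift and turn from the pose commanded when the call began, along the tool's axes at that moment; what a row does not reach only later rows make up. A row lasts 1/12 s, in which the tool goes at most 41.7 mm and 7.16 degrees, less where a joint would pass 70% of its speed; a pose out of reach is approached as far as the arm can. A call with a gripper value outside its range is refused whole. The fingers move at their own pace and stop on an object; "newtons" is the grip in N (left out, the last holds). Time passes only in rows, so rows that repeat a pose let the fingers close. It gives the time, the measured TCP pose, the force, the opening and the grip force at its end, in the units of the state.
- telemetry.get_obs(): the state, without advancing time (a new reading comes with each control period).
- eyes.get_image(name): name is "scene" or "top"; returns a dict with "img" (480x640x3 uint8, blue, green, red), "range_z" (480x640 float32, m along the optical axis (not along the pixel's ray), 0 where there is no reading), "K" (3x3 intrinsics, pixels), "dist_coeffs" ([k1, k2, p1, p2, k3] as OpenCV has them; the pictures are not rectified), "pose" (4x4, takes a point from camera to world coordinates). Camera axes: x right, y down, z forward; pixel columns grow to the right and rows downward; lengths in m; the calibration is good to about 2 mm. A picture is of the moment at which its call begins.
- ctrl.finish_job(): hands the job in; it is judged then, once.
Trained networks look in a picture, given as the dict that the camera call returned (one of the last four; its "shot" number tells which), for a name from the list of things; names that differ only in an ending like _2 or _b are one class to them, and where a whole thing is asked for, a point or a joint stands for the part that bears it (a point fixed in the world has none). Each returns a list of dicts, best first, with "confidence" (0 to 1); they miss things now and then, are a little off and sometimes report something else, mostly with a low value. They report only what shows in the picture. A call takes as long as a camera call.
- eyes.search_frame(thing, picture): "box" ([left, top, right, bottom] in pixels, round what is visible of it).
- eyes.outline_of(thing, picture): "region" (480x640 bool, what is visible of it) and "box" ([left, top, right, bottom] in pixels, round what is visible of it).
- eyes.tip_of(thing, picture): "point" ([column, row] in pixels: a listed point, or the origin of a listed thing).
The state is a dict: "t": time; "q": joint angles; "dq": joint speeds; "effort": joint torques, N m; "tool_pos": TCP position; "tool_rot": TCP orientation; "contact_force": force on the tool from outside, world axes, zero at the start; "wrist_torque": the same for the moment, N m; "opening": finger opening in m; "grip_force": force on a finger pad.
Only numpy, scipy, OpenCV 4.12 (cv2) and the standard library are available. Lean on these libraries where they do the work, as an engineer would, in place of code of your own. Each camera call takes 0.05 s, during which the arm holds its last target. There are 200 camera calls.

## Working session

There is one attempt and no reset: what is moved stays moved. The work goes in short steps, Python scripts to look and compute and a tool call to move; the robot and the scene stay as the last step left them, time stands still between calls to the robot, and variables do not carry over. Pictures are saved under pics/ and viewed, at most 14 in all, crops included, and the job is handed in when it is done.

Besides the shell and the picture viewer there is one more tool, called in YAML: its name, and indented under it one key for each argument. apply_moves: Moves the arm, as the interface text tells. Its arguments: {"type":"object","properties":{"plan":{"type":"array","items":{"type":"array","items":{"type":"number"}}},"newtons":{"type":"number"}},"required":["plan"]}

```bash
ls; mkdir -p pics; cat > h.py <<'E'
import numpy as np, cv2
from scipy.spatial.transform import Rotation as R
from station import telemetry, eyes, ctrl
def pix2world(p,px,z=None):
    K,d=p["K"],p["dist_coeffs"]; T=np.array(p["pose"])
    u=cv2.undistortPoints(np.array([[px]],float),np.array(K),np.array(d))[0,0]
    r=np.array([u[0],u[1],1.])
    if z is None:
        c,w=int(round(px[0])),int(round(px[1]))
        a=p["range_z"][max(w-2,0):w+3,max(c-2,0):c+3]; a=a[a>0]
        s=np.median(a) if a.size else np.nan
    else: s=(z-T[2,3])/(T[:3,:3]@r)[2]
    return T[:3,:3]@(r*s)+T[:3,3]
def proj(p,X):
    T=np.linalg.inv(np.array(p["pose"]))
    return cv2.projectPoints(np.array([X],float),cv2.Rodrigues(T[:3,:3])[0],T[:3,3],np.array(p["K"]),np.array(p["dist_coeffs"]))[0][0,0]
E
python3 - <<'E'
from h import *
o=telemetry.get_obs(); print({k:np.round(v,3) for k,v in o.items()}, ctrl.pinch_z)
H=dict(dial_centre=.087,fork_slot=.103,dial_hole=.087,column_foot=.05,pin_grip=.129,pin_park=.102,pocket0=.087,pocket1=.087,pocket2=.087,pocket3=.087,bottle0_mid=.0485,bottle1_mid=.0485,bottle2_mid=.0485,bottle3_mid=.0485,tray=0,beaker=0,timer=0,disinfectant=0)
for n in ("top","scene"):
    p=eyes.get_image(n); cv2.imwrite(f"pics/{n}0.png",p["img"]); print(n,np.round(np.array(p["pose"])[:3],2).tolist())
    for t,z in H.items():
        if t in('pocket1','pocket2','pocket3','bottle1_mid','bottle2_mid','bottle3_mid'):continue
        for r in eyes.tip_of(t,p)[:5]:
            print(t,round(r["confidence"],2),np.round(r["point"]),np.round(pix2world(p,r["point"],z),3),np.round(pix2world(p,r["point"]),3))
E
```

```text
pics
{'t': np.float64(0.0), 'q': array([ 1.089,  0.053,  1.614, -0.   ,  1.476, -0.119]), 'dq': array([-0.   ,  0.   ,  0.001,  0.   ,  0.   , -0.001]), 'effort': array([-2.0000e-03, -3.9368e+01, -3.7018e+01, -0.0000e+00,  7.0000e-03,
        0.0000e+00]), 'tool_pos': array([0.222, 0.584, 0.403]), 'tool_rot': array([-5.670e-01, -3.089e+00,  3.000e-03]), 'contact_force': array([-0.233, -0.226, -1.186]), 'wrist_torque': array([-0.044,  0.081,  0.045]), 'grip_force': np.float64(0.0), 'opening': np.float64(0.085)} 0.1547
top [[0.02, -0.98, 0.19, 0.31], [-1.0, -0.02, -0.0, -0.04], [0.01, -0.19, -0.98, 1.63]]
dial_centre 0.71 [333. 260.] [ 0.557 -0.096  0.087] [ 0.555 -0.095  0.096]
fork_slot 0.96 [286. 264.] [0.542 0.024 0.103] [0.544 0.025 0.088]
fork_slot 0.28 [334. 259.] [ 0.558 -0.096  0.103] [ 0.558 -0.096  0.099]
dial_hole 0.55 [308. 296.] [ 0.463 -0.033  0.087] [ 0.463 -0.033  0.086]
column_foot 0.76 [389. 202.] [ 0.723 -0.243  0.05 ] [ 0.704 -0.234  0.121]
pin_grip 0.62 [278. 205.] [0.688 0.046 0.129] [0.684 0.046 0.142]
pin_park 0.65 [280. 208.] [0.688 0.044 0.102] [0.678 0.042 0
[... 1747 characters left out ...]
[0.527 0.235 0.058]
bottle0_mid 0.41 [481. 281.] [0.594 0.29  0.048] [0.612 0.285 0.063]
tray 0.62 [484. 283.] [0.538 0.311 0.   ] [0.61  0.291 0.058]
tray 0.28 [354. 274.] [0.567 0.031 0.   ] [0.699 0.042 0.11 ]
beaker 0.76 [443. 358.] [0.765 0.218 0.   ] [0.795 0.212 0.034]
timer 0.82 [150. 244.] [ 0.567 -0.453  0.   ] [ 0.598 -0.431  0.026]
timer 0.31 [454. 251.] [0.433 0.251 0.   ] [0.523 0.235 0.063]
disinfectant 0.73 [356. 262.] [0.526 0.03  0.   ] [0.696 0.043 0.135]
disinfectant 0.72 [293. 228.] [ 0.426 -0.141  0.   ] [ 0.604 -0.095  0.125]
disinfectant 0.56 [194. 215.] [ 0.427 -0.406  0.   ] [ 0.736 -0.236  0.218]
disinfectant 0.35 [473. 284.] [0.545 0.289 0.   ] [0.619 0.27  0.06 ]
```

```bash
python3 - <<'E'
import cv2
a=cv2.imread("pics/top0.png")[130:370,130:510]; cv2.imwrite("pics/top0c.png",cv2.resize(a,(760,480),interpolation=cv2.INTER_CUBIC))
E
```

```text
(no output)
```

View pics/top0c.png

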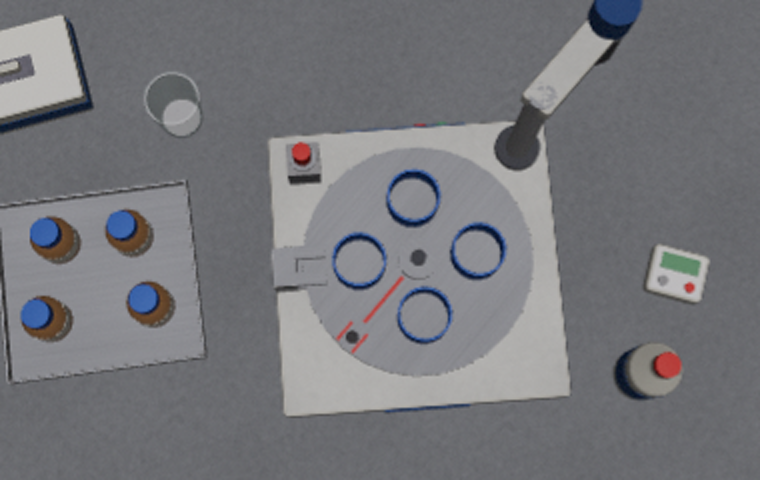

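View pics/scene0.png

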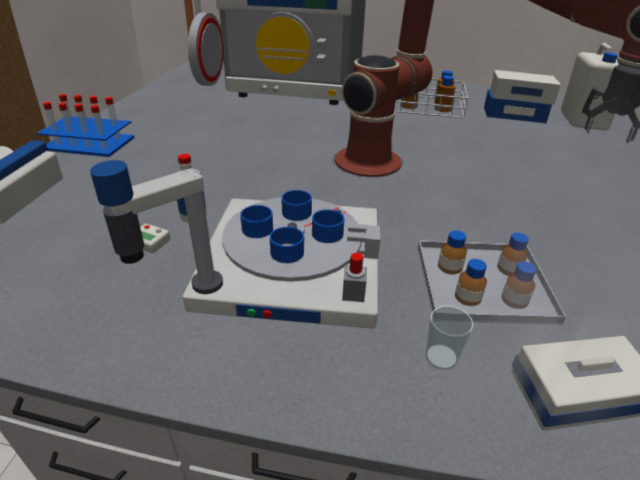

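The top view shows the dial centre at about px (339,259), the fork at px (280,263) and the index hole at px (306,298). The pin is at px (280,207), and four bottles stand in the tray on the left. Next I'll refine the geometry from depth.

```bash
cat >> h.py <<'E'
def cloud(p):
    v,u=np.mgrid[0:480,0:640]; uv=np.stack([u,v],-1).reshape(-1,1,2).astype(float)
    n=cv2.undistortPoints(uv,np.array(p["K"]),np.array(p["dist_coeffs"]))[:,0]
    z=p["range_z"].reshape(-1,1); T=np.array(p["pose"])
    X=np.hstack([n*z,z])@T[:3,:3].T+T[:3,3]; X[z[:,0]==0]=np.nan
    return X.reshape(480,640,3)
def blue(p): 
    h=cv2.cvtColor(p["img"],cv2.COLOR_BGR2HSV); return (h[...,0]>100)&(h[...,0]<125)&(h[...,1]>150)&(h[...,2]>50)
def blobs(X,m,amin=15):
    n,l,s,c=cv2.connectedComponentsWithStats(m.astype(np.uint8)); 
    return [X[l==i] for i in range(1,n) if s[i,4]>=amin]
E
python3 - <<'E'
from h import *
for n in ("top","scene"):
    p=eyes.get_image(n); X=cloud(p); x,y,z=X[...,0],X[...,1],X[...,2]
    reg=(x>.3)&(x<.85)&(y>-.36)&(y<.15); print(n)
    P=X[reg&(abs(z-.05)<.006)][:,:2].astype(np.float32); 
    h=cv2.convexHull(P); print("plinth",cv2.minAreaRect(P))
    D=X[(abs(z-.087)<.004)&(np.hypot(x-.555,y+.105)<.17)][:,:2].astype(np.float32)
    print("dial",cv2.minEnclosingCircle(D), np.median(X[(abs(z-.087)<.006)&(np.hypot(x-.555,y+.105)<.14)][:,2]))
    for nm,m in dict(caps=blue(p)&(y>.12)&(x<.7)&(z>.06)&(z<.12),rings=blue(p)&reg&(z>.12)&(z<.14),fork=reg&(y>-.05)&(z>.096)&(z<.110),hi=reg&(y>0)&(z>.13)&(z<.16)).items():
        for b in blobs(X,m): 
            r=cv2.minEnclosingCircle(b[:,:2].astype(np.float32)); print(nm,len(b),np.round(b.mean(0),4),np.round(r[0],4),round(r[1],4),np.round(b.min(0),3),np.round(b.max(0),3))
E
```

```text
top
plinth ((0.5587186813354492, -0.10978494584560394), (0.37414029240608215, 0.36974263191223145), 5.394595623016357)
dial ((0.5652172565460205, -0.10035859793424606), 0.15842874348163605) 0.08698368769851816
caps 156 [0.593  0.2692 0.094 ] [0.5927 0.2699] 0.0181 [0.576 0.252 0.083] [0.61  0.286 0.102]
caps 157 [0.5812 0.3666 0.0935] [0.581  0.3675] 0.0191 [0.565 0.349 0.081] [0.6   0.386 0.102]
caps 157 [0.4995 0.2363 0.0938] [0.4992 0.2368] 0.0185 [0.482 0.219 0.086] [0.517 0.255 0.102]
caps 167 [0.4771 0.3693 0.0937] [0.4768 0.371 ] 0.0189 [0.461 0.353 0.077] [0.495 0.388 0.103]
rings 34 [ 0.6594 -0.0951  0.1277] [ 0.65   -0.0972] 0.0259 [ 0.644 -0.122  0.12 ] [ 0.666 -0.072  0.139]
rings 32 [ 0.6049 -0.0985  0.1262] [ 0.6149 -0.0992] 0.0266 [ 0.6   -0.126  0.12 ] [ 0.617 -0.073  0.134]
rings 28 [ 0.5935 -0.1818  0.1291] [ 0.5844 -0.1819] 0.0267 [ 0.582 -0.208  0.121] [ 0.599 -0.155  0.137]
rings 30 [ 0.5742 -0.0244  0.1276] [ 0.5651 -0.0289] 0.0271 [ 0.554 -0.054  0.12 ] [ 0.582 -0.004  0.132]
rings 23 [ 0.5383 -0.1781  0.1281] [ 0.5444 -0.1779] 0.0228 [ 0.533 -0.2    0.122] [ 0
[... 1528 characters left out ...]
gs 239 [ 0.5573 -0.0334  0.1248] [ 0.5552 -0.0334] 0.0355 [ 0.521 -0.066  0.12 ] [ 0.591 -0.002  0.13 ]
rings 280 [ 0.6393 -0.0999  0.1249] [ 0.637  -0.0995] 0.0346 [ 0.602 -0.134  0.12 ] [ 0.671 -0.067  0.131]
fork 90 [ 0.5256 -0.0314  0.1031] [ 0.5315 -0.0286] 0.0212 [ 0.52  -0.049  0.096] [ 0.537 -0.008  0.11 ]
fork 470 [0.5519 0.0436 0.1007] [0.5493 0.0412] 0.0417 [0.52  0.006 0.096] [0.578 0.078 0.104]
fork 148 [ 0.5812 -0.0226  0.103 ] [ 0.5709 -0.0253] 0.0287 [ 0.556 -0.05   0.096] [ 0.59 -0.    0.11]
fork 298 [0.6955 0.0427 0.1033] [0.6866 0.0421] 0.0294 [0.662 0.02  0.096] [0.71  0.065 0.11 ]
hi 148 [0.6899 0.0421 0.1392] [0.6871 0.0442] 0.014 [0.673 0.03  0.13 ] [0.701 0.054 0.144]
```

apply_moves:
  plan:
    - [0,-0.03,-0.033,0,-0.12]
    - [0,-0.06,-0.066,0,-0.24]
    - [0,-0.09,-0.1,0,-0.363]
    - [0,-0.12,-0.13,0,-0.363]
    - [0,-0.15,-0.165,0,-0.363]
    - [0,-0.18,-0.2,0,-0.363]
    - [0,-0.21,-0.23,0,-0.363]
    - [0,-0.24,-0.265,0,-0.363]
    - [0,-0.265,-0.29,0,-0.363]
    - [0,-0.29,-0.32,0,-0.363]
    - [0,-0.3,-0.33,0,-0.363]
    - [0,-0.3,-0.33,0,-0.363]
  newtons: 40

```text
t: 2.4
tool_pos: [0.3864, 0.1655, 0.405]
tool_rot: [0.011, 3.14, -0.003]
contact_force: [-0.2, 0.1, 0.2]
opening: -0.0002
grip_force: 0.0
```

apply_moves:
  plan:
    - [0,-0.015,-0.035,0,0]
    - [0,-0.03,-0.07,0,0]
    - [0,-0.045,-0.105,0.01,0]
    - [0,-0.06,-0.14,0.04,0]
    - [0,-0.07,-0.17,0.07,0]
    - [0,-0.075,-0.19,0.1,0]
    - [0,-0.075,-0.19,0.12,0]
    - [0,-0.075,-0.19,0.12,0]

```text
t: 3.07
tool_pos: [0.4583, -0.0211, 0.279]
tool_rot: [-0.003, -3.131, -0.004]
contact_force: [-1.7, 0.5, -0.8]
opening: -0.0003
grip_force: 0.0
```

```bash
python3 - <<'E'
from h import *
o=telemetry.get_obs(); print(np.round(o["tool_pos"],4),np.round(o["tool_rot"],4),o["contact_force"])
tip=o["tool_pos"]+R.from_rotvec(o["tool_rot"]).apply([0,0,.173]); print(tip)
im=[]
for n in("top","scene"):
    p=eyes.get_image(n); a=p["img"].copy(); u=proj(p,tip); print(n,u)
    X=cloud(p); d=np.linalg.norm(X[...,:2]-tip[:2],axis=-1); m=(d<.03)&(X[...,2]>.105)&(X[...,2]<.135); b=X[m]; print(len(b), b.mean(0) if len(b) else 0, b.min(0),b.max(0))
    cv2.circle(a,tuple(int(v) for v in u),1,(0,255,0),-1)
    c=a[int(u[1])-60:int(u[1])+60,int(u[0])-65:int(u[0])+65]; im.append(cv2.resize(c,(390,360),interpolation=cv2.INTER_NEAREST))
cv2.imwrite("pics/tip1.png",np.hstack(im))
E
```

```text
[ 0.4583 -0.0211  0.279 ] [-0.0034 -3.1311 -0.0038] [-1.68764886  0.50374217 -0.8073345 ]
[ 0.45648843 -0.02068693  0.10604488]
top [302.66209309 298.02937851]Traceback (most recent call last):
  File "<stdin>", line 7, in <module>
    return umr_minimum(a, axis, None, out, keepdims, initial, where)
ValueError: zero-size array to reduction operation minimum which has no identity
```

```bash
python3 - <<'E'
from h import *
o=telemetry.get_obs(); print(np.round(o["tool_pos"],4),np.round(o["tool_rot"],4),o["contact_force"])
tip=o["tool_pos"]+R.from_rotvec(o["tool_rot"]).apply([0,0,.173]); print(tip)
im=[]
for n in("top","scene"):
    p=eyes.get_image(n); a=p["img"].copy(); u=proj(p,tip); print(n,u)
    X=cloud(p); d=np.linalg.norm(X[...,:2]-tip[:2],axis=-1); m=(d<.05)&(X[...,2]>.1)&(X[...,2]<.3); b=X[m]; print(len(b), b.mean(0) if len(b) else 0)
    cv2.circle(a,tuple(int(v) for v in u),1,(0,255,0),-1)
    c=a[int(u[1])-60:int(u[1])+60,int(u[0])-65:int(u[0])+65]; im.append(cv2.resize(c,(390,360),interpolation=cv2.INTER_NEAREST))
cv2.imwrite("pics/tip1.png",np.hstack(im))
E
```

```text
[ 0.4591 -0.0205  0.2819] [-1.3000e-03 -3.1351e+00 -2.9000e-03] [0.33708742 0.48771653 0.73867093]
[ 0.45802819 -0.0202168   0.10893941]
top [302.47429144 297.29047043]
66 [ 0.42765065 -0.01969484  0.25927322]
scene [341.22067297 202.7573076 ]
2485 [ 0.47806446 -0.01882436  0.22096418]
```

View pics/tip1.png

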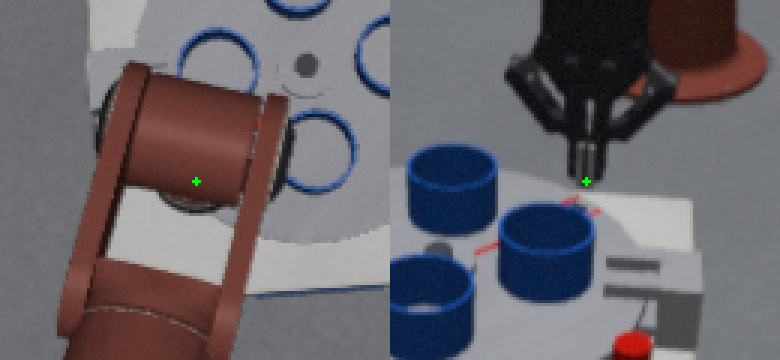

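```bash
python3 - <<'E'
from h import *
o=telemetry.get_obs(); tip=o["tool_pos"]+R.from_rotvec(o["tool_rot"]).apply([0,0,.173]); print(tip)
p=eyes.get_image("scene"); X=cloud(p); d=np.linalg.norm(X[...,:2]-tip[:2],axis=-1)
dark=p["img"].max(-1)<70
for lo in (.095,.1,.105,.11,.115,.12,.125,.13,.14):
    b=X[(d<.04)&dark&(X[...,2]>lo)&(X[...,2]<lo+.005)]
    if len(b): print(lo,len(b),np.round(np.median(b,0),4),np.round(b.min(0),4),np.round(b.max(0),4))
E
```

```text
[ 0.46090402 -0.02005119  0.11301144]
0.115 6 [ 0.4717 -0.02    0.1184] [ 0.4662 -0.0236  0.1175] [ 0.4743 -0.011   0.1195]
0.12 19 [ 0.4706 -0.0189  0.1228] [ 0.4658 -0.0333  0.1208] [ 0.4741 -0.0086  0.125 ]
0.125 22 [ 0.4708 -0.0195  0.1271] [ 0.4662 -0.0337  0.1252] [ 0.4752 -0.0087  0.1297]
0.13 27 [ 0.4711 -0.0195  0.1324] [ 0.4653 -0.034   0.1302] [ 0.4759 -0.0069  0.1347]
0.14 24 [ 0.4694 -0.0211  0.1422] [ 0.4659 -0.0346  0.1402] [ 0.4743 -0.0074  0.1448]
```

apply_moves:
  plan:
    - [0,0,0,0.01,0]
    - [0,0,0,0.02,0]
    - [0,0,0,0.025,0]
    - [0,0,0,0.027,0]
    - [0,0,0,0.027,0]
    - [0,0,0,0.027,0]

```text
t: 3.77
tool_pos: [0.461, -0.0198, 0.2603]
tool_rot: [-0.001, 3.141, 0.004]
contact_force: [-5.7, 4.9, 15.5]
opening: 0.0002
grip_force: 7.7
```

apply_moves:
  plan:
    - [0,0.004,-0.009,0.001,0]
    - [0,0.013,-0.023,0.001,0]
    - [0,0.022,-0.042,0.001,0]
    - [0,0.029,-0.064,0.001,0]
    - [0,0.031,-0.087,0.001,0]
    - [0,0.029,-0.112,0.001,0]
    - [0,0.022,-0.137,0.0,0]
    - [0,0.011,-0.16,-0.015,0]
    - [0,-0.005,-0.18,-0.035,0]
    - [0,-0.01,-0.19,-0.05,0]
    - [0,-0.01,-0.19,-0.055,0]
    - [0,-0.01,-0.19,-0.055,0]

```text
t: 4.77
tool_pos: [0.4707, -0.2109, 0.3139]
tool_rot: [0.0, 3.14, -0.001]
contact_force: [0.8, 0.6, 0.0]
opening: 0.0
grip_force: 0.0
```

```bash
cat >> h.py <<'E'
C=np.array([.563,-.109]); YAW=np.radians(5.4)
def rings(p):
    "dial phase mod 90 deg from blue rings by depth cloud, plus hole by red"
    X=cloud(p); z=X[...,2]; rr=np.hypot(X[...,0]-C[0],X[...,1]-C[1])
    h=cv2.cvtColor(p["img"],cv2.COLOR_BGR2HSV)
    red=((h[...,0]<8)|(h[...,0]>172))&(h[...,1]>90)&(rr<.145)&(abs(z-.087)<.008)
    m=blue(p)&(rr<.125)&(z>.09)&(z<.14)
    q=X[m]; a=np.arctan2(q[:,1]-C[1],q[:,0]-C[0]); ph=np.angle(np.mean(np.exp(4j*a)))/4
    b=X[red]; hole=np.degrees(np.arctan2(b[:,1]-C[1],b[:,0]-C[0])) if len(b) else []
    hd=np.degrees(np.angle(np.mean(np.exp(1j*np.radians(hole)))))-95.4 if len(b) else np.nan
    f=(np.degrees(ph)-45-5.4)%90
    return f,hd,len(b)
E
python3 - <<'E'
from h import *
for i in range(3):
    for n in("scene","top"):
        p=eyes.get_image(n); o=telemetry.get_obs(); print(n,round(float(o["t"]),3),rings(p))
print(o["tool_pos"],o["contact_force"])
E
```

```text
scene 4.817 (np.float64(71.33336556115674), np.float64(-199.61398139547646), 31)
top 4.867 (np.float64(76.68050815290502), np.float64(-197.65927062004653), 33)
scene 4.917 (np.float64(84.07773480920436), np.float64(-187.42149056083866), 32)
top 4.967 (np.float64(89.36574445101584), np.float64(-182.30176684706515), 49)
scene 5.017 (np.float64(6.717558527427627), np.float64(-174.06677203308982), 36)
top 5.067 (np.float64(12.526202764594075), np.float64(-168.5681388915898), 80)
[ 0.46960837 -0.20969597  0.31123163] [0.70508953 0.58682236 0.54683047]
```

apply_moves:
  plan:
    - [0,0.01,0.02,0,0]
    - [0,0.02,0.04,0,0]
    - [0,0.03,0.06,0.01,0]
    - [0,0.036,0.08,0.02,0]
    - [0,0.036,0.09,0.03,0]
    - [0,0.036,0.09,0.038,0]
    - [0,0.036,0.09,0.038,0]
    - [0,0.036,0.09,0.038,0]
    - [0,0.036,0.09,0.038,0]
    - [0,0.036,0.09,0.038,0]
    - [0,0.036,0.09,0.038,0]
    - [0,0.036,0.09,0.038,0]

```text
t: 6.07
tool_pos: [0.4345, -0.1212, 0.2752]
tool_rot: [0.001, 3.141, -0.001]
contact_force: [-0.1, 0.2, -0.0]
opening: -0.0001
grip_force: 0.0
```

apply_moves:
  plan:
    - [0,0,0,0,0]
    - [0,0,0,0,0]
    - [0,0,0,0,0]
    - [0,0,0,0,0]
    - [0,0,0,0,0]
    - [0,0,0,0,0]
    - [0,0,0,0,0]
    - [0,0,0,0,0]
    - [0,0,0,0,0]
    - [0,0,0,0,0]
    - [0,0,0,0,0]
    - [0,0,0,0,0]

```text
t: 7.07
tool_pos: [0.4342, -0.1207, 0.2747]
tool_rot: [-0.0, 3.142, 0.0]
contact_force: [0.6, -0.0, -0.3]
opening: 0.0001
grip_force: 0.0
```

```bash
python3 - <<'E'
from h import *
for i in range(5):
    for n in("scene",):
        t0=float(telemetry.get_obs()["t"]); p=eyes.get_image(n); o=telemetry.get_obs(); print(n,round(t0,3),rings(p))
print(o["t"],o["tool_pos"],o["contact_force"])
E
```

```text
scene 7.067 (np.float64(78.46184287064455), np.float64(80.20409828959924), 49)
scene 7.117 (np.float64(84.15117453474417), np.float64(-274.47838993990797), 47)
scene 7.167 (np.float64(89.84647516133683), np.float64(-269.27114857696165), 50)
scene 7.217 (np.float64(5.292594000710949), np.float64(-264.88645528526774), 55)
scene 7.267 (np.float64(11.02292428332322), np.float64(-259.35530734989726), 58)
7.3167 [ 0.43421025 -0.12067176  0.27471275] [ 0.49129035  0.57161736 -0.00227549]
```

apply_moves:
  plan:
    - [0,0,0,0,0]
    - [0,0,0,0,0]
    - [0,0,0,0,0]
    - [0,0,0,0,0]
    - [0,0,0,0,0]
    - [0,0,0,0,0]
    - [0,0,0,0,0]
    - [0,0,0,0,0]
    - [0,0,0,0,0]
    - [0,0,0,0,0]
    - [0,0,0,0,0]
    - [0,0,0,0,0]

```text
t: 8.32
tool_pos: [0.4342, -0.1207, 0.2747]
tool_rot: [0.0, -3.142, 0.0]
contact_force: [-0.1, -0.2, -0.9]
opening: 0.0001
grip_force: 0.0
```

apply_moves:
  plan:
    - [0,0,0,0,0]
    - [0,0,0,0,0]
    - [0,0,0,0,0]
    - [0,0,0,0,0]
    - [0,0,0,0,0]
    - [0,0,0,0,0]
    - [0,0,0,0,0]
    - [0,0,0,0,0]
    - [0,0,0,0,0]
    - [0,0,0,0,0]
    - [0,0,0,0,0]

```text
t: 9.23
tool_pos: [0.4342, -0.1207, 0.2747]
tool_rot: [0.0, -3.142, 0.0]
contact_force: [0.6, -0.3, 0.4]
opening: 0.0002
grip_force: 0.0
```

```bash
python3 - <<'E'
from h import *
t0=float(telemetry.get_obs()["t"]); p=eyes.get_image("scene"); o=telemetry.get_obs(); print(round(t0,3),rings(p))
E
```

```text
9.233 (np.float64(39.888674133230815), np.float64(-49.432449876822346), 96)
```

apply_moves:
  plan:
    - [0,0,0,0,0]
    - [0,0,0,0.004,0]
    - [0,0,0,0.014,0]
    - [0,0,0,0.017,0]
    - [0,0,0,0.017,0]
    - [0,0,0,0.017,0]
    - [0,0,0,0.017,0]
    - [0,0,0,0.017,0]

```text
t: 9.95
tool_pos: [0.4354, -0.1216, 0.2604]
tool_rot: [-0.0, 3.139, -0.005]
contact_force: [-3.9, -0.0, 14.0]
opening: 0.0002
grip_force: 7.1
```

```bash
python3 - <<'E'
from h import *
for n in ("scene","scene","top"):
    t0=float(telemetry.get_obs()["t"]); p=eyes.get_image(n); o=telemetry.get_obs(); print(round(t0,3),rings(p),np.round(o["tool_pos"],4),np.round(o["contact_force"],1))
    for r in eyes.tip_of("dial_hole",p)[:2]+eyes.tip_of("fork_slot",p)[:1]: print(r["point"],r["confidence"],pix2world(p,r["point"],.087))
E
```

```text
9.95 (np.float64(71.41415419014783), np.float64(-17.49037054684709), 66) [ 0.4354 -0.1216  0.2604] [-3.6 -0.9 14.9]
[351.0, 247.2] 0.87 [0.58991609 0.02178902 0.087     ]
[511.4, 255.6] 0.53 [0.54564629 0.34647773 0.087     ]
[353.3, 228.7] 0.9 [0.5225597  0.01736816 0.087     ]
10.1 (np.float64(71.37797610881742), np.float64(-17.32011801247957), 65) [ 0.4354 -0.1216  0.2604] [-3.2 -0.6 13.7]
[346.6, 247.1] 0.85 [0.59157068 0.01299308 0.087     ]
[355.2, 228.8] 0.77 [0.52201281 0.02142084 0.087     ]
10.25 (np.float64(73.14647414080969), np.float64(-16.334235671708257), 85) [ 0.4354 -0.1215  0.2603] [-3.4 -1.3 14.6]
[290.6, 246.8] 0.64 [0.58888075 0.01393845 0.087     ]
[467.1, 269.9] 0.55 [ 0.53978313 -0.43748677  0.087     ]
[286.2, 261.2] 0.59 [0.55131333 0.02402156 0.087     ]
```

apply_moves:
  plan:
    - [0,-0.0005,-0.004,0,0]
    - [0,-0.001,-0.009,0,0]
    - [0,-0.002,-0.014,0,0]
    - [0,-0.0037,-0.0197,0,0]
    - [0,-0.0055,-0.026,0,0]
    - [0,-0.0075,-0.032,0,0]
    - [0,-0.0094,-0.0366,0,0]
    - [0,-0.0094,-0.0366,0,0]
    - [0,-0.0094,-0.0366,0,0]

```text
t: 11.15
tool_pos: [0.4452, -0.1585, 0.2604]
tool_rot: [0.001, 3.136, -0.005]
contact_force: [-0.5, 0.8, 12.3]
opening: -0.0
grip_force: 6.1
```

```bash
python3 - <<'E'
from h import *
im=[]
for n in ("scene","top"):
    t0=float(telemetry.get_obs()["t"]); p=eyes.get_image(n); o=telemetry.get_obs(); print(round(t0,3),rings(p),np.round(o["tool_pos"],4),np.round(o["contact_force"],1))
    for r in eyes.tip_of("dial_hole",p)[:2]+eyes.tip_of("fork_slot",p)[:1]: print(r["point"],r["confidence"],pix2world(p,r["point"],.087))
    u=[int(v) for v in proj(p,[.55,.02,.1])]
    im.append(cv2.resize(p["img"][u[1]-45:u[1]+45,u[0]-48:u[0]+48],(384,360),interpolation=cv2.INTER_CUBIC))
cv2.imwrite("pics/hole.png",np.hstack(im))
E
```

```text
11.15 (np.float64(89.05825590705462), np.float64(0.2585719307904242), 12) [ 0.4451 -0.1583  0.2604] [-0.  -1.1 12.8]
[353.4, 238.4] 0.62 [0.55822886 0.0224154  0.087     ]
[351.8, 229.1] 0.69 [0.52480627 0.01441918 0.087     ]
11.3 (np.float64(1.1239377902550132), np.float64(2.042820151629016), 56) [ 0.4451 -0.1582  0.2604] [-0.3 -0.6 12.5]
[290.6, 263.1] 0.83 [0.5466832  0.01266755 0.087     ]
[287.5, 263.4] 0.94 [0.54572291 0.02053458 0.087     ]
```

View pics/hole.png

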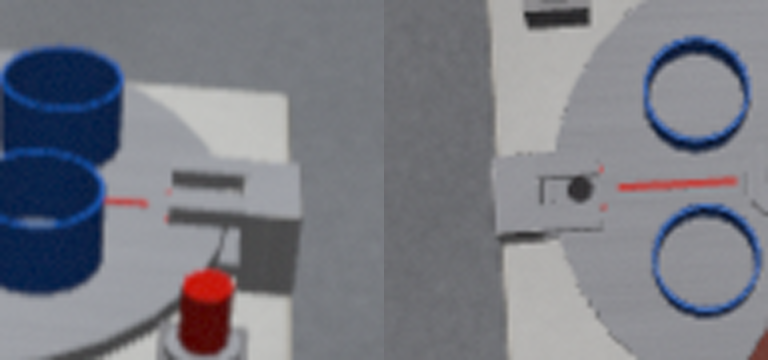

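```bash
cat > hole.py <<'E'
from h import *
import sys
p=eyes.get_image("top"); o=telemetry.get_obs(); print(o["t"],np.round(o["tool_pos"],4),np.round(o["contact_force"],1))
h=cv2.cvtColor(p["img"],cv2.COLOR_BGR2HSV); 
g=lambda px,z:pix2world(p,px,z)
u0=proj(p,[.5587,-.1098,.087]); v,u=np.mgrid[0:480,0:640]
red=((h[...,0]<8)|(h[...,0]>172))&(h[...,1]>80)&(np.hypot(u-u0[0],v-u0[1])<58)
n,l,s,c=cv2.connectedComponentsWithStats(red.astype(np.uint8),connectivity=8)
for i in range(1,n):
    if s[i,4]>=3: print(s[i],np.round(c[i],1),np.round(g(c[i],.087),4))
i=1+np.argmax(s[1:,4]); vv,uu=np.where(l==i); w=h[...,1][l==i].astype(float)
W=np.array([g((a,b),.087)[:2] for a,b in zip(uu,vv)]); m=np.average(W,0,w); e=np.linalg.svd((W-m)*np.sqrt(w)[:,None])[2][0]; e=e*np.sign(e[1])
print("line angle-95.4:",np.degrees(np.arctan2(e[1],e[0]))-95.4, "mid",m)
gray=p["img"].min(-1); X=cloud(p)
hp=np.array([(a,b) for b in range(int(u0[1])-12,int(u0[1])+14) for a in range(int(u0[0])-62,int(u0[0])-40) if gray[b,a]<75]); 
if len(hp): print("dark",len(hp),hp.mean(0),g(hp.mean(0),.087))
hub=np.array([(a,b) for b in range(int(u0[1])-8,int(u0[1])+8) for a in range(int(u0[0])-8,int(u0[0])+8) if gray[b,a]<75]); 
if len(hub): print("hub",len(hub),hub.mean(0),g(hub.mean(0),.087))
a=p["img"][238:288,262:322]; cv2.imwrite(sys.argv[1],cv2.resize(a,(720,600),interpolation=cv2.INTER_CUBIC))
E
python3 hole.py pics/hole2.png
```

```text
11.5 [ 0.4451 -0.1582  0.2604] [ 1.1  0.3 12.5]
[298 259  29   4  58] [312.  260.6] [ 0.5544 -0.0417  0.087 ]
[ 324  264   67   54 1626] [359.4 291.4] [ 0.4785 -0.1632  0.087 ]
line angle-95.4: 21.25287879533667 mid [ 0.47855648 -0.16322376]
dark 28 [287.35714286 261.64285714] [0.55024166 0.02103895 0.087     ]
hub 36 [338.61111111 258.13888889] [ 0.56239677 -0.10941593  0.087     ]
```

View pics/hole2.png

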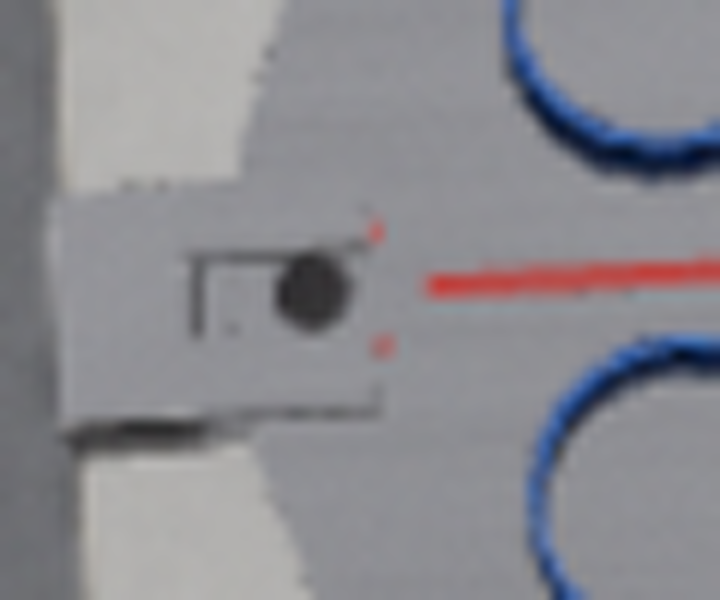

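apply_moves:
  plan:
    - [0,-0.0006,-0.0014,0,0]
    - [0,-0.0012,-0.0029,0,0]
    - [0,-0.0012,-0.0029,0,0]
    - [0,-0.0012,-0.0029,0,0]
    - [0,-0.0012,-0.0029,0,0]
    - [0,-0.0012,-0.0029,-0.003,0]
    - [0,-0.0012,-0.0029,-0.02,0]
    - [0,-0.0012,-0.0029,-0.05,0]
    - [0,-0.0012,-0.0029,-0.09,0]
    - [0,-0.0012,-0.0029,-0.12,0]
    - [0,-0.0012,-0.0029,-0.12,0]

```text
t: 12.42
tool_pos: [0.4461, -0.1608, 0.3845]
tool_rot: [-0.001, 3.132, -0.009]
contact_force: [1.2, 1.1, 0.9]
opening: -0.0002
grip_force: 0.0
```

```bash
python3 hole.py pics/hole3.png; python3 -c "
from h import *
p=eyes.get_image('scene');print(rings(p))"
```

```text
12.4667 [ 0.4456 -0.1606  0.3812] [-0.1  0.4 -0.4]
[ 324  253   71   65 1944] [363.5 284.6] [ 0.496  -0.1735  0.087 ]
[298 260  29   4  58] [311.8 261.1] [ 0.5531 -0.0411  0.087 ]
line angle-95.4: 31.27043175152508 mid [ 0.49669397 -0.17484383]
dark 22 [287.40909091 262.45454545] [0.54815283 0.02084165 0.087     ]
hub 36 [338.61111111 258.13888889] [ 0.56239677 -0.10941593  0.087     ]
(np.float64(0.18850746330426205), np.float64(1.3841168477128178), 15)
```

View pics/hole3.png

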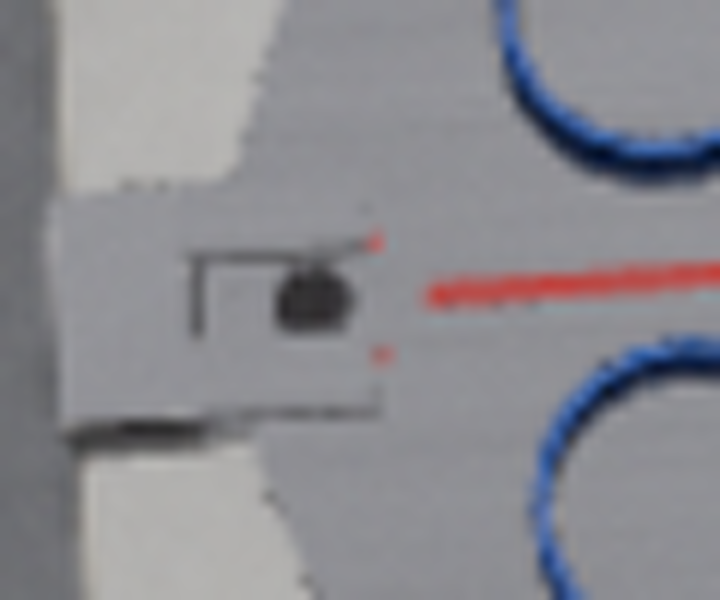

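apply_moves:
  plan:
    - [0.06,-0.03,0.025,0,0]
    - [0.06,-0.06,0.05,0,0]
    - [0.06,-0.09,0.075,0,0]
    - [0.06,-0.12,0.1,0,0]
    - [0.06,-0.15,0.125,0,0]
    - [0.06,-0.18,0.15,0,0]
    - [0.06,-0.21,0.175,0,0]
    - [0.06,-0.23,0.195,0,0]
    - [0.06,-0.241,0.203,0.0,0]
    - [0.06,-0.241,0.203,0.015,0]
    - [0.06,-0.241,0.203,0.03,0]
    - [0.06,-0.241,0.203,0.03,0]

```text
t: 13.52
tool_pos: [0.6836, 0.0424, 0.3397]
tool_rot: [-0.0, -3.13, -0.0]
contact_force: [-0.8, -1.2, -2.0]
opening: 0.0597
grip_force: 0.0
```

```bash
cat > look.py <<'E'
from h import *
import sys
# python look.py file x y z half : crop of scene around a point, marks extra tool axis points
f=sys.argv[1]; c=np.array([float(v) for v in sys.argv[2:5]]); hw=int(sys.argv[5])
p=eyes.get_image("scene"); o=telemetry.get_obs()
print(o["t"],np.round(o["tool_pos"],4),np.round(o["tool_rot"],3),np.round(o["contact_force"],1),o["opening"],o["grip_force"])
X=cloud(p); h=cv2.cvtColor(p["img"],cv2.COLOR_BGR2HSV)
red=((h[...,0]<8)|(h[...,0]>172))&(h[...,1]>120)&(np.linalg.norm(X-c,axis=-1)<.06)
b=X[red]
if len(b)>8:
    print("red",len(b),"mean",np.round(b.mean(0),4),"min",np.round(b.min(0),4),"max",np.round(b.max(0),4))
    for lo in np.arange(b[:,2].min(),b[:,2].max(),.008):
        q=b[(b[:,2]>=lo)&(b[:,2]<lo+.008)]
        if len(q)>6:
            r=np.linalg.lstsq(np.c_[2*q[:,:2],np.ones(len(q))],(q[:,:2]**2).sum(1)-0,rcond=None)[0]
            print(" z",round(lo,3),len(q),"y mid",round((q[:,1].min()+q[:,1].max())/2,4),"x front",round(np.percentile(q[:,0],95),4),"circ",np.round(r[:2],4))
u=[int(v) for v in proj(p,c)]
a=p["img"][max(u[1]-hw,0):u[1]+hw,max(u[0]-hw,0):u[0]+hw]; cv2.imwrite(f,cv2.resize(a,(500,500*a.shape[0]//a.shape[1]),interpolation=cv2.INTER_CUBIC))
E
python3 look.py pics/pin1.png .687 .042 .13 50
```

```text
13.5667 [0.6839 0.0421 0.3418] [-1.000e-03 -3.132e+00 -0.000e+00] [ 0.6 -0.4  0.6] 0.05966249623919765 0.0
red 230 mean [0.6926 0.0422 0.1316] min [0.6739 0.0309 0.109 ] max [0.6994 0.0524 0.1457]
 z 0.109 27 y mid 0.0417 x front 0.6986 circ [0.6892 0.0424]
 z 0.117 44 y mid 0.042 x front 0.6984 circ [0.6884 0.0418]
 z 0.125 42 y mid 0.0414 x front 0.6981 circ [0.6878 0.0418]
 z 0.133 50 y mid 0.0417 x front 0.6975 circ [0.6868 0.0419]
 z 0.141 67 y mid 0.0418 x front 0.6962 circ [0.687  0.0425]
```

View pics/pin1.png

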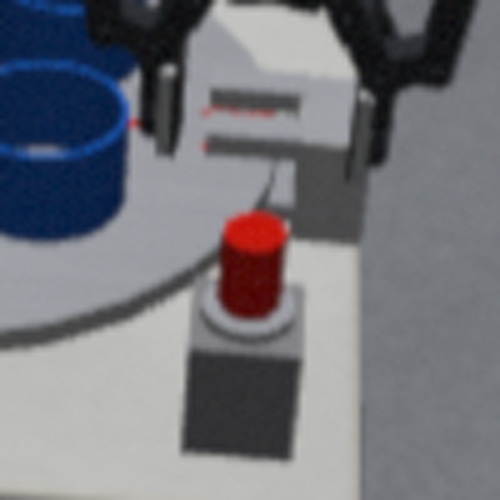

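The crop shows the pin at about px (255,265), standing in its block midway between the open fingers. I'll descend and grip it.

apply_moves:
  plan:
    - [0.06,-0.001,0,0.015,0]
    - [0.06,-0.001,0,0.03,0]
    - [0.06,-0.001,0,0.045,0]
    - [0.06,-0.001,0,0.055,0]
    - [0.06,-0.001,0,0.06,0]
    - [0.06,-0.001,0,0.06,0]
    - [0.02,-0.001,0,0.06,0]
    - [0.015,-0.001,0,0.06,0]
    - [0.015,-0.001,0,0.06,0]
    - [0.015,-0.001,0,0.06,0]
    - [0.015,-0.001,0,0.06,0]
    - [0.015,-0.001,0,0.06,0]
  newtons: 50

```text
t: 14.57
tool_pos: [0.6873, 0.0428, 0.2892]
tool_rot: [-0.0, 3.139, -0.0]
contact_force: [0.7, -0.8, 4.6]
opening: 0.0222
grip_force: 49.3
```

apply_moves:
  plan:
    - [0.015,0,0,-0.01,0]
    - [0.015,0,0,-0.025,0]
    - [0.015,0,0,-0.045,0]
    - [0.015,0,0,-0.065,0]
    - [0.015,0,0,-0.078,0]
    - [0.015,0,0,-0.078,0]
    - [0.015,0.03,-0.005,-0.078,0]
    - [0.015,0.06,-0.009,-0.078,0]
    - [0.015,0.09,-0.014,-0.078,0]
    - [0.015,0.12,-0.018,-0.078,0]
    - [0.015,0.1366,-0.021,-0.078,0]
    - [0.015,0.1366,-0.021,-0.078,0]

```text
t: 15.57
tool_pos: [0.5474, 0.0217, 0.3643]
tool_rot: [-0.0, -3.138, -0.0]
contact_force: [0.8, 0.8, -1.4]
opening: 0.0228
grip_force: 49.2
```

apply_moves:
  plan:
    - [0.015,0,0,0,0]
    - [0.015,0,0,0,0]
    - [0.015,0,0,0,0]

```text
t: 15.82
tool_pos: [0.5508, 0.0219, 0.3656]
tool_rot: [0.0, -3.142, -0.0]
contact_force: [-0.5, -0.6, -1.8]
opening: 0.0224
grip_force: 49.2
```

```bash
python3 look.py pics/pin2.png .5504 .0215 .207 60
```

```text
15.8667 [0.5509 0.0219 0.3656] [ 1.000e-03 -3.141e+00 -0.000e+00] [ 0.2  0.1 -1.2] 0.022139139935337743 49.2298024892807
red 230 mean [0.5566 0.0209 0.2102] min [ 0.539  -0.0149  0.1875] max [0.5676 0.0456 0.2648]
 z 0.187 41 y mid 0.0211 x front 0.5622 circ [0.5515 0.0216]
 z 0.195 42 y mid 0.0209 x front 0.5621 circ [0.5517 0.021 ]
 z 0.203 43 y mid 0.0206 x front 0.5622 circ [0.5521 0.0207]
 z 0.211 81 y mid 0.0209 x front 0.5616 circ [0.5521 0.0208]
 z 0.243 7 y mid 0.0165 x front 0.564 circ [0.5444 0.0199]
```

View pics/pin2.png

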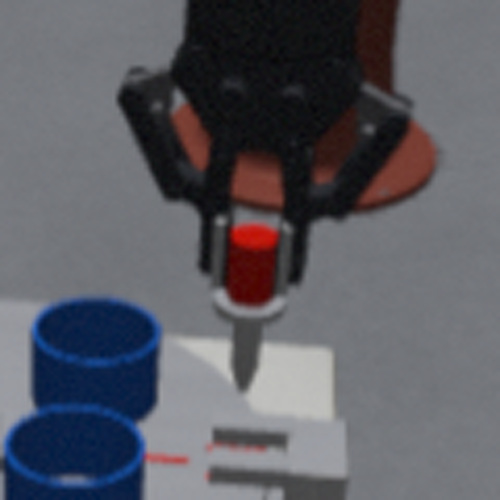

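apply_moves:
  plan:
    - [0.015,0,0,0.01,0]
    - [0.015,0,0,0.02,0]
    - [0.015,0,0,0.028,0]
    - [0.015,0,0,0.034,0]
    - [0.015,0,0,0.04,0]
    - [0.015,0,0,0.045,0]
    - [0.015,0,0,0.048,0]
    - [0.015,0,0,0.048,0]

```text
t: 16.53
tool_pos: [0.55, 0.0219, 0.3168]
tool_rot: [0.0, -3.14, -0.0]
contact_force: [-0.4, 0.3, -2.0]
opening: 0.0221
grip_force: 49.2
```

apply_moves:
  plan:
    - [0.015,0,0,0.004,0]
    - [0.015,0,0,0.008,0]
    - [0.015,0,0,0.012,0]
    - [0.015,0,0,0.016,0]
    - [0.015,0,0,0.02,0]
    - [0.015,0,0,0.024,0]
    - [0.015,0,0,0.027,0]
    - [0.015,0,0,0.028,0]
    - [0.015,0,0,0.028,0]

```text
t: 17.28
tool_pos: [0.5503, 0.0218, 0.2902]
tool_rot: [0.0, -3.141, 0.0]
contact_force: [-2.8, 0.5, 2.4]
opening: 0.0225
grip_force: 49.8
```

apply_moves:
  plan:
    - [0.015,0,0,0.002,0]
    - [0.015,0,0,0.002,0]
    - [0.015,0,0,0.002,0]
    - [0.05,0,0,0.0,0]
    - [0.05,0,0,0.0,0]
    - [0.05,0,0,0.0,0]
    - [0.05,0,0,-0.02,0]
    - [0.05,0,0,-0.05,0]
    - [0.05,0,0,-0.08,0]
    - [0.05,0,0,-0.11,0]
    - [0.05,0,0,-0.12,0]
    - [0.05,0,0,-0.12,0]

```text
t: 18.28
tool_pos: [0.5509, 0.0218, 0.4135]
tool_rot: [-0.0, 3.135, -0.001]
contact_force: [0.6, -1.0, -0.1]
opening: 0.0499
grip_force: 0.0
```

```bash
python3 look.py pics/pin3.png .5503 .0215 .13 60
python3 - <<'E'
from h import *
for n in("scene","top"):
    p=eyes.get_image(n); print(n,rings(p)); X=cloud(p); x,y,z=X[...,0],X[...,1],X[...,2]
    for b in blobs(X,blue(p)&(y>.12)&(y<.45)&(x<.7)&(x>.3)&(z>.06)&(z<.12)):
        t=b[b[:,2]>np.percentile(b[:,2],90)-.006]
        print(len(b),np.round(cv2.minEnclosingCircle(t[:,:2].astype(np.float32))[0],4),np.round(t.mean(0),4), "front x",round(np.percentile(b[:,0],97),4),"y",np.round((b[:,1].min()+b[:,1].max())/2,4))
E
```

```text
18.3333 [0.5504 0.0218 0.4106] [-0.     3.139 -0.   ] [-0.  -0.7  0.2] 0.05007567654555252 0.0
red 174 mean [0.5564 0.0207 0.1301] min [ 0.5393 -0.0152  0.0848] max [0.5635 0.0317 0.1431]
 z 0.109 18 y mid 0.0216 x front 0.5616 circ [0.556  0.0215]
 z 0.117 34 y mid 0.0222 x front 0.562 circ [0.5543 0.0217]
 z 0.125 29 y mid 0.0215 x front 0.5622 circ [0.5533 0.0216]
 z 0.133 41 y mid 0.0202 x front 0.5621 circ [0.5517 0.0209]
 z 0.141 47 y mid 0.0214 x front 0.561 circ [0.5513 0.022 ]
scene (np.float64(0.20911998803936171), np.float64(1.5148743365810873), 14)
235 [0.5039 0.2365] [0.5067 0.237  0.0918] front x 0.5212 y 0.2372
118 [0.4802 0.371 ] [0.4814 0.3708 0.0922] front x 0.496 y 0.3712
284 [0.5994 0.2701] [0.6011 0.2704 0.0931] front x 0.6155 y 0.2706
78 [0.6136 0.3648] [0.613  0.3655 0.0928] front x 0.6244 y 0.3644
top (np.float64(87.7430915520511), np.float64(3.6672329986347165), 39)
161 [0.6097 0.3628] [0.6096 0.3637 0.096 ] front x 0.6242 y 0.3645
154 [0.5942 0.269 ] [0.5934 0.2695 0.0952] front x 0.6091 y 0.2698
154 [0.4989 0.2361] [0.4994 0.2358 0.096 ] front x 0.515 y 0.2363
166 [0.4771 0.3696] [0.4769 0.3694 0.0953] front x 0.4919 y 0.3695
```

View pics/pin3.png

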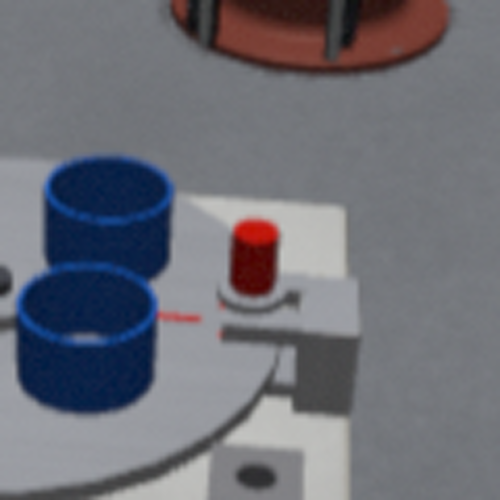

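```bash
cat > rf.py <<'E'
from h import *
from scipy.optimize import least_squares
def ringfit(p,show=True):
    X=cloud(p); z=X[...,2]; h=cv2.cvtColor(p["img"],cv2.COLOR_BGR2HSV)
    m=(h[...,0]>100)&(h[...,0]<125)&(h[...,1]>120)&(np.hypot(X[...,0]-.563,X[...,1]+.109)<.13)&(z>.122)&(z<.136)
    out=[]
    for k in range(4):
        a=np.radians(50.4+90*k); c=np.array([.563,-.109])+.075*np.array([np.cos(a),np.sin(a)])
        d=np.hypot(X[...,0]-c[0],X[...,1]-c[1]); q=X[m&(d>.024)&(d<.042)][:,:2]
        s=least_squares(lambda v:np.clip(np.abs(np.hypot(*(q-v).T)-.0323)-.0015,0,None),c,loss="soft_l1",f_scale=.001)
        out.append(s.x)
    return np.array(out)
if __name__=="__main__":
    for n in("scene","top"):
        r=ringfit(eyes.get_image(n)); c=r.mean(0); print(n,np.round(r,4).tolist(),"c",np.round(c,4))
        d=r-c; print("ang",np.round([np.degrees(np.arctan2(v[1],v[0]))-45-90*k for k,v in enumerate(d)],2),"r",np.round(np.hypot(*d.T),4))
E
python3 rf.py; python3 -c "
from station import ctrl;print(ctrl.pinch_z)"
```

```text
scene [[0.6111, -0.0504], [0.506, -0.0608], [0.5159, -0.1665], [0.6215, -0.1557]] c [ 0.5636 -0.1083]
ang [   5.68    5.5  -354.38 -354.27] r [0.075  0.0747 0.0753 0.0748]
top [[0.6058, -0.0508], [0.5007, -0.0617], [0.5113, -0.1669], [0.6162, -0.1565]] c [ 0.5585 -0.109 ]
ang [   5.88    5.73 -354.18 -354.48] r [0.0749 0.0747 0.0747 0.0748]
0.1547
```

apply_moves:
  plan:
    - [0.06,0.008,0.035,0,0]
    - [0.06,0.016,0.07,0,0]
    - [0.06,0.024,0.105,0,0]
    - [0.06,0.032,0.14,0,0]
    - [0.06,0.04,0.175,0.0,0]
    - [0.06,0.046,0.205,0.02,0]
    - [0.06,0.047,0.2155,0.05,0]
    - [0.06,0.047,0.2155,0.08,0]
    - [0.06,0.047,0.2155,0.1,0]
    - [0.06,0.047,0.2155,0.12,0]
    - [0.06,0.047,0.2155,0.13,0]
    - [0.06,0.047,0.2155,0.13,0]

```text
t: 19.53
tool_pos: [0.5015, 0.2368, 0.2751]
tool_rot: [0.0, -3.134, 0.004]
contact_force: [-0.2, -0.6, 0.3]
opening: 0.0601
grip_force: 0.0
```

apply_moves:
  plan:
    - [0.06,0,0,0.015,0]
    - [0.06,0,0,0.028,0]
    - [0.06,0,0,0.036,0]
    - [0.06,0,0,0.037,0]
    - [0.06,0,0,0.037,0]
    - [0.03,0,0,0.037,0]
    - [0.025,0,0,0.037,0]
    - [0.025,0,0,0.037,0]
    - [0.025,0,0,0.037,0]
    - [0.025,0,0,0.037,0]
  newtons: 40

```text
t: 20.37
tool_pos: [0.5036, 0.2376, 0.2439]
tool_rot: [-0.0, 3.14, 0.001]
contact_force: [1.0, 0.6, 4.5]
opening: 0.0358
grip_force: 40.2
```

apply_moves:
  plan:
    - [0.025,0,0,-0.01,0]
    - [0.025,0,0,-0.03,0]
    - [0.025,0,0,-0.06,0]
    - [0.025,0,0,-0.09,0]
    - [0.025,0,0,-0.12,0]
    - [0.025,0,0,-0.15,0]
    - [0.025,0,0,-0.17,0]
    - [0.025,0,-0.02,-0.17,0]
    - [0.025,0,-0.05,-0.17,0]
    - [0.025,0,-0.08,-0.17,0]
    - [0.025,0,-0.115,-0.17,0]
    - [0.025,0,-0.15,-0.17,0]

```text
t: 21.37
tool_pos: [0.5025, 0.0861, 0.4126]
tool_rot: [0.002, -3.141, 0.001]
contact_force: [1.0, -0.0, -1.7]
opening: 0.0355
grip_force: 40.4
```

apply_moves:
  plan:
    - [0.025,-0.001,-0.035,0,0]
    - [0.025,-0.002,-0.07,0,0]
    - [0.025,-0.0025,-0.1,0,0]
    - [0.025,-0.0025,-0.13,0,0]
    - [0.025,-0.0025,-0.145,0,0]
    - [0.025,-0.0025,-0.1485,0,0]
    - [0.025,-0.0025,-0.1485,0,0]
    - [0.025,-0.0025,-0.1485,0,0]
    - [0.025,-0.0025,-0.1485,0,0]
    - [0.025,-0.0025,-0.1485,0,0]

```text
t: 22.2
tool_pos: [0.5057, -0.0601, 0.4127]
tool_rot: [0.003, -3.141, -0.0]
contact_force: [0.1, -0.5, -1.7]
opening: 0.0356
grip_force: 40.5
```

```bash
cat > held.py <<'E'
from h import *
import sys
# held bottle: amber body outline in scene camera; body cylinder axis fit
p=eyes.get_image("scene"); o=telemetry.get_obs(); tp=np.array(o["tool_pos"])
print(o["t"],np.round(tp,4),np.round(o["tool_rot"],3),np.round(o["contact_force"],1),round(float(o["opening"]),4),round(float(o["grip_force"]),1))
X=cloud(p); z=X[...,2]; d=np.hypot(X[...,0]-tp[0],X[...,1]-tp[1]); h=cv2.cvtColor(p["img"],cv2.COLOR_BGR2HSV)
zc=tp[2]-.155-.079   # bottle bottom
m=(d<.04)&(z>zc+.004)&(z<zc+.05)
print("n",m.sum())
from scipy.optimize import least_squares
for lo,hi in((.004,.018),(.018,.034),(.034,.05),(.004,.05)):
    q=X[(d<.04)&(z>zc+lo)&(z<zc+hi)][:,:2]
    s=least_squares(lambda v:np.hypot(*(q-v).T)-.028,tp[:2],loss="soft_l1",f_scale=.001); print(lo,len(q),np.round(s.x,4),"off",np.round(s.x-tp[:2],4),"rms",round(float(np.sqrt(np.mean(s.fun**2))),4), "ymid",np.round((np.percentile(q[:,1],1)+np.percentile(q[:,1],99))/2,4))
if len(sys.argv)>1:
    u=[int(v) for v in proj(p,[tp[0],tp[1],zc+.02])]; a=p["img"][max(u[1]-60,0):u[1]+60,max(u[0]-60,0):u[0]+60]
    cv2.imwrite(sys.argv[1],cv2.resize(a,(480,480*a.shape[0]//a.shape[1]),interpolation=cv2.INTER_CUBIC))
E
python3 held.py pics/b1.png
```

```text
22.25 [ 0.5057 -0.0602  0.4127] [ 3.000e-03 -3.141e+00 -0.000e+00] [-0.1 -0.5 -0.6] 0.0354 40.5
n 585
0.004 157 [ 0.5043 -0.06  ] off [-0.0015  0.0001] rms 0.001 ymid -0.0578
0.018 195 [ 0.5043 -0.0598] off [-0.0015  0.0003] rms 0.0012 ymid -0.0581
0.034 233 [ 0.5028 -0.0604] off [-0.0029 -0.0002] rms 0.0022 ymid -0.0592
0.004 585 [ 0.5038 -0.0601] off [-0.0019  0.0001] rms 0.0018 ymid -0.0581
```

View pics/b1.png

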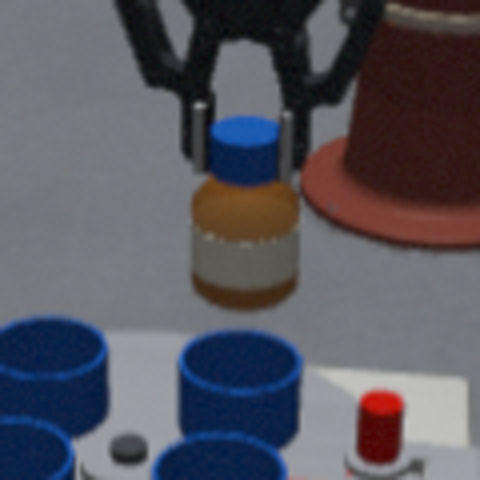

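apply_moves:
  plan:
    - [0.025,-0.0015,-0.001,0.005,0]
    - [0.025,-0.0015,-0.001,0.015,0]
    - [0.025,-0.0015,-0.001,0.025,0]
    - [0.025,-0.0015,-0.001,0.035,0]
    - [0.025,-0.0015,-0.001,0.04,0]
    - [0.025,-0.0015,-0.001,0.044,0]
    - [0.025,-0.0015,-0.001,0.048,0]
    - [0.025,-0.0015,-0.001,0.052,0]
    - [0.025,-0.0015,-0.001,0.052,0]

```text
t: 23.0
tool_pos: [0.5071, -0.0622, 0.3599]
tool_rot: [0.0, -3.14, -0.0]
contact_force: [-0.4, 1.0, -1.9]
opening: 0.0361
grip_force: 40.5
```

apply_moves:
  plan:
    - [0.025,0,0.0005,0.006,0]
    - [0.025,0,0.0005,0.013,0]
    - [0.025,0,0.0005,0.02,0]
    - [0.025,0,0.0005,0.026,0]
    - [0.025,0,0.0005,0.03,0]
    - [0.025,0,0.0005,0.032,0]
    - [0.025,0,0.0005,0.033,0]
    - [0.025,0,0.0005,0.033,0]
    - [0.025,0,0.0005,0.033,0]

```text
t: 23.75
tool_pos: [0.5073, -0.0617, 0.3279]
tool_rot: [-0.0, 3.141, -0.0]
contact_force: [-0.5, -0.4, -1.5]
opening: 0.036
grip_force: 40.5
```

apply_moves:
  plan:
    - [0.025,0,0,0.001,0]
    - [0.025,0,0,0.0015,0]
    - [0.025,0,0,0.0015,0]
    - [0.06,0,0,0.0015,0]
    - [0.06,0,0,0.0015,0]
    - [0.06,0,0,0.0015,0]
    - [0.06,0,0,-0.01,0]
    - [0.06,0,0,-0.03,0]
    - [0.06,0,0,-0.06,0]
    - [0.06,0,0,-0.085,0]
    - [0.06,0,0,-0.085,0]
    - [0.06,0,0,-0.085,0]

```text
t: 24.75
tool_pos: [0.5076, -0.0618, 0.4157]
tool_rot: [-0.0, 3.137, -0.002]
contact_force: [0.8, 0.1, -0.5]
opening: 0.0602
grip_force: 0.0
```

```bash
cat > caps.py <<'E'
from h import *
from rf import ringfit
from scipy.optimize import least_squares
o=telemetry.get_obs(); print(o["t"],np.round(o["tool_pos"],4),np.round(o["contact_force"],1))
for n in("scene","top"):
    p=eyes.get_image(n); X=cloud(p); x,y,z=X[...,0],X[...,1],X[...,2]; h=cv2.cvtColor(p["img"],cv2.COLOR_BGR2HSV)
    bl=(h[...,0]>100)&(h[...,0]<125)&(h[...,1]>120)
    print(n,"dial/pin",np.round(rings(p),2))
    for b in blobs(X,bl&(x>.3)&(x<.75)&(((y>.12)&(y<.45)&(z>.06)&(z<.12))|((y>-.25)&(y<.05)&(z>.145)&(z<.2)))):
        top=np.percentile(b[:,2],90)
        q=b[b[:,2]<top-.005][:,:2] if n=="scene" else b[:,:2]
        s=least_squares(lambda v:np.hypot(*(q-v).T)-.0185,q.mean(0)-[.01,0],loss="soft_l1",f_scale=.001).x if n=="scene" and len(q)>20 else np.array(cv2.minEnclosingCircle(b[:,:2].astype(np.float32))[0])
        print("  cap",len(b),np.round(s,4),"top z",round(top,4))
E
python3 caps.py
```

```text
24.75 [ 0.5076 -0.0618  0.4157] [ 0.8  0.1 -0.5]
scene dial/pin [87.18  1.62 14.  ]
  cap 242 [ 0.5066 -0.061 ] top z 0.1773
  cap 180 [0.4775 0.3715] top z 0.0932
  cap 295 [0.5959 0.2717] top z 0.0944
  cap 158 [0.6135 0.3659] top z 0.094
top dial/pin [5.53  nan 0.  ]
  cap 172 [0.6142 0.3643] top z 0.0982
  cap 161 [0.5935 0.2704] top z 0.0986
  cap 38 [ 0.4933 -0.0608] top z 0.1816
  cap 172 [0.4773 0.3709] top z 0.0979
```

apply_moves:
  plan:
    - [0.06,-0.008,0.03,0,0]
    - [0.06,-0.017,0.063,0,0]
    - [0.06,-0.026,0.097,0,0]
    - [0.06,-0.035,0.131,0,0]
    - [0.06,-0.044,0.165,0,0]
    - [0.06,-0.053,0.199,0,0]
    - [0.06,-0.062,0.233,0.0,0]
    - [0.06,-0.071,0.267,0.01,0]
    - [0.06,-0.08,0.3,0.03,0]
    - [0.06,-0.0895,0.327,0.06,0]
    - [0.06,-0.0895,0.3325,0.09,0]
    - [0.06,-0.0895,0.3325,0.115,0]

```text
t: 25.85
tool_pos: [0.5955, 0.2728, 0.2931]
tool_rot: [0.005, -3.137, 0.002]
contact_force: [-0.1, -1.5, -0.4]
opening: 0.0599
grip_force: 0.0
```

apply_moves:
  plan:
    - [0.06,0,0,0.01,0]
    - [0.06,0,0,0.03,0]
    - [0.06,0,0,0.045,0]
    - [0.06,0,0,0.052,0]
    - [0.06,0,0,0.054,0]
    - [0.06,0,0,0.054,0]
    - [0.03,0,0,0.054,0]
    - [0.025,0,0,0.054,0]
    - [0.025,0,0,0.054,0]
    - [0.025,0,0,0.054,0]
    - [0.025,0,0,0.054,0]

```text
t: 26.77
tool_pos: [0.5973, 0.2711, 0.2456]
tool_rot: [-0.0, 3.139, 0.002]
contact_force: [-1.0, 1.1, 6.5]
opening: 0.0357
grip_force: 40.5
```

apply_moves:
  plan:
    - [0.025,0,0,-0.01,0]
    - [0.025,0,0,-0.03,0]
    - [0.025,0,0,-0.06,0]
    - [0.025,0,0,-0.095,0]
    - [0.025,0,0,-0.13,0]
    - [0.025,0,0,-0.16,0]
    - [0.025,0,-0.01,-0.17,0]
    - [0.025,-0.001,-0.035,-0.17,0]
    - [0.025,-0.002,-0.07,-0.17,0]
    - [0.025,-0.003,-0.105,-0.17,0]
    - [0.025,-0.005,-0.14,-0.17,0]
    - [0.025,-0.007,-0.175,-0.17,0]

```text
t: 27.77
tool_pos: [0.6029, 0.0938, 0.4116]
tool_rot: [0.001, -3.138, 0.001]
contact_force: [1.3, 0.1, -1.2]
opening: 0.0356
grip_force: 40.3
```

apply_moves:
  plan:
    - [0.025,-0.002,-0.035,0,0]
    - [0.025,-0.003,-0.07,0,0]
    - [0.025,-0.005,-0.105,0,0]
    - [0.025,-0.007,-0.135,0,0]
    - [0.025,-0.0075,-0.1465,0,0]
    - [0.025,-0.0075,-0.1465,0,0]
    - [0.025,-0.0075,-0.1465,0,0]
    - [0.025,-0.0075,-0.1465,0,0]
    - [0.025,-0.0075,-0.1465,0,0]

```text
t: 28.52
tool_pos: [0.611, -0.0494, 0.4132]
tool_rot: [0.003, -3.141, -0.001]
contact_force: [0.0, 0.3, -1.3]
opening: 0.0355
grip_force: 40.4
```

```bash
python3 held.py
```

```text
28.5667 [ 0.6111 -0.0494  0.4134] [ 3.000e-03 -3.141e+00 -1.000e-03] [ 0.1  0.2 -1.7] 0.0355 40.4
n 707
0.004 182 [ 0.6101 -0.0492] off [-0.001   0.0002] rms 0.001 ymid -0.0479
0.018 223 [ 0.61   -0.0493] off [-0.0011  0.0001] rms 0.0011 ymid -0.048
0.034 302 [ 0.608  -0.0498] off [-0.0031 -0.0004] rms 0.0026 ymid -0.0486
0.004 707 [ 0.6094 -0.0494] off [-0.0017 -0.    ] rms 0.0022 ymid -0.0483
```

apply_moves:
  plan:
    - [0.025,-0.001,-0.001,0.005,0]
    - [0.025,-0.001,-0.001,0.015,0]
    - [0.025,-0.001,-0.001,0.025,0]
    - [0.025,-0.001,-0.001,0.035,0]
    - [0.025,-0.001,-0.001,0.04,0]
    - [0.025,-0.001,-0.001,0.044,0]
    - [0.025,-0.001,-0.001,0.048,0]
    - [0.025,-0.001,-0.001,0.052,0]
    - [0.025,-0.001,-0.001,0.052,0]

```text
t: 29.32
tool_pos: [0.6121, -0.0517, 0.3608]
tool_rot: [0.0, -3.14, -0.0]
contact_force: [-0.3, -0.2, -1.4]
opening: 0.0354
grip_force: 40.4
```

```bash
python3 -c "
from h import *
o=telemetry.get_obs();print(o['tool_pos'],o['contact_force'])"
```

```text
[ 0.61206458 -0.05169064  0.36081696] [-0.34025384 -0.21312988 -1.38490359]
```

Free in the ring. Lower to the floor, release and retreat.

apply_moves:
  plan:
    - [0.025,0,0.001,0.006,0]
    - [0.025,0,0.001,0.013,0]
    - [0.025,0,0.001,0.02,0]
    - [0.025,0,0.001,0.026,0]
    - [0.025,0,0.001,0.03,0]
    - [0.025,0,0.001,0.032,0]
    - [0.025,0,0.001,0.033,0]
    - [0.025,0,0.001,0.034,0]
    - [0.025,0,0.001,0.034,0]

```text
t: 30.07
tool_pos: [0.6126, -0.0509, 0.3296]
tool_rot: [-0.0, 3.14, -0.002]
contact_force: [-2.2, -0.7, 5.2]
opening: 0.0355
grip_force: 41.0
```

apply_moves:
  plan:
    - [0.025,0,0,0.0,0]
    - [0.06,0,0,0.0,0]
    - [0.06,0,0,0.0,0]
    - [0.06,0,0,0.0,0]
    - [0.06,0,0,-0.01,0]
    - [0.06,0,0,-0.03,0]
    - [0.06,0,0,-0.06,0]
    - [0.06,0,0,-0.085,0]
    - [0.06,0,0,-0.085,0]
    - [0.06,0,0,-0.085,0]

```text
t: 30.9
tool_pos: [0.6126, -0.0507, 0.416]
tool_rot: [-0.0, 3.136, -0.002]
contact_force: [0.8, -0.3, -1.1]
opening: 0.06
grip_force: 0.0
```

```bash
python3 caps.py
```

```text
30.9 [ 0.6126 -0.0507  0.416 ] [ 0.8 -0.3 -1.1]
scene dial/pin [84.22  1.56 12.  ]
  cap 245 [ 0.5069 -0.0606] top z 0.1771
  cap 307 [ 0.6119 -0.0507] top z 0.1774
  cap 171 [0.4782 0.3725] top z 0.0933
  cap 157 [0.6133 0.3646] top z 0.0939
top dial/pin [ 0. nan  0.]
  cap 169 [0.6091 0.3658] top z 0.0984
  cap 125 [ 0.6079 -0.051 ] top z 0.1816
  cap 173 [0.4766 0.3711] top z 0.0979
```

apply_moves:
  plan:
    - [0.06,0,0.03,0,0]
    - [0.06,0,0.068,0,0]
    - [0.06,0,0.106,0,0]
    - [0.06,0,0.144,0,0]
    - [0.06,0,0.182,0,0]
    - [0.06,0,0.22,0,0]
    - [0.06,0,0.258,0,0]
    - [0.06,0,0.296,0,0]
    - [0.06,0,0.334,0,0]
    - [0.06,0,0.37,0.02,0]
    - [0.06,-0.001,0.4,0.05,0]
    - [0.06,-0.001,0.4155,0.08,0]

```text
t: 32.0
tool_pos: [0.6123, 0.3682, 0.3314]
tool_rot: [-0.005, 3.141, 0.002]
contact_force: [0.2, -0.2, -0.2]
opening: 0.0598
grip_force: 0.0
```

apply_moves:
  plan:
    - [0.06,0,0,0.025,0]
    - [0.06,0,0,0.05,0]
    - [0.06,0,0,0.07,0]
    - [0.06,0,0,0.082,0]
    - [0.06,0,0,0.088,0]
    - [0.06,0,0,0.088,0]
    - [0.06,0,0,0.088,0]
    - [0.03,0,0,0.088,0]
    - [0.025,0,0,0.088,0]
    - [0.025,0,0,0.088,0]
    - [0.025,0,0,0.088,0]
    - [0.025,0,0,0.088,0]

```text
t: 33.0
tool_pos: [0.6138, 0.3652, 0.2471]
tool_rot: [-0.0, 3.138, 0.003]
contact_force: [-0.7, 0.7, 5.8]
opening: 0.0359
grip_force: 40.3
```

apply_moves:
  plan:
    - [0.025,0,0,-0.01,0]
    - [0.025,0,0,-0.03,0]
    - [0.025,0,0,-0.06,0]
    - [0.025,0,0,-0.095,0]
    - [0.025,0,0,-0.13,0]
    - [0.025,0,0,-0.165,0]
    - [0.025,0,-0.01,-0.19,0]
    - [0.025,-0.0005,-0.035,-0.202,0]
    - [0.025,-0.001,-0.07,-0.202,0]
    - [0.025,-0.0015,-0.105,-0.202,0]
    - [0.025,-0.002,-0.14,-0.202,0]
    - [0.025,-0.0025,-0.175,-0.202,0]

```text
t: 34.0
tool_pos: [0.615, 0.1884, 0.4462]
tool_rot: [0.001, -3.14, 0.001]
contact_force: [1.2, 0.3, -2.5]
opening: 0.0357
grip_force: 40.4
```

apply_moves:
  plan:
    - [0.025,-0.0005,-0.035,0,0]
    - [0.025,-0.001,-0.07,0,0]
    - [0.025,-0.0015,-0.105,0,0]
    - [0.025,-0.002,-0.14,0,0]
    - [0.025,-0.0025,-0.175,0,0]
    - [0.025,-0.003,-0.21,0,0]
    - [0.025,-0.0035,-0.245,0,0]
    - [0.025,-0.004,-0.28,0,0]
    - [0.025,-0.0045,-0.315,0,0]
    - [0.025,-0.0052,-0.34,0,0]
    - [0.025,-0.0052,-0.346,0,0]
    - [0.025,-0.0052,-0.346,0,0]

```text
t: 35.0
tool_pos: [0.6205, -0.1579, 0.446]
tool_rot: [-0.004, -3.14, -0.001]
contact_force: [-0.4, 0.3, -0.8]
opening: 0.0358
grip_force: 40.4
```

apply_moves:
  plan:
    - [0.025,0,0,0.01,0]
    - [0.025,0,0,0.02,0]
    - [0.025,0,0,0.032,0]
    - [0.025,0,0,0.032,0]
    - [0.025,0,0,0.032,0]
    - [0.025,0,0,0.032,0]

```text
t: 35.5
tool_pos: [0.621, -0.1554, 0.4143]
tool_rot: [0.002, -3.141, -0.0]
contact_force: [-0.9, -0.1, -1.4]
opening: 0.0357
grip_force: 40.4
```

```bash
python3 held.py pics/b3.png
```

```text
35.55 [ 0.6211 -0.1557  0.415 ] [-1.000e-03  3.141e+00 -0.000e+00] [ 0.3 -0.9 -1.8] 0.0358 40.4
n 720
0.004 187 [ 0.6196 -0.1553] off [-0.0015  0.0004] rms 0.001 ymid -0.1527
0.018 230 [ 0.6194 -0.1556] off [-0.0016  0.0001] rms 0.001 ymid -0.1532
0.034 303 [ 0.6167 -0.1566] off [-0.0043 -0.001 ] rms 0.0031 ymid -0.1539
0.004 720 [ 0.6188 -0.1557] off [-0.0022 -0.0001] rms 0.0026 ymid -0.1533
```

View pics/b3.png

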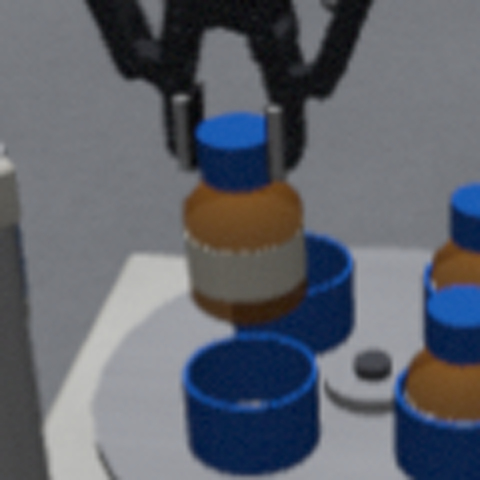

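The held bottle hangs just above and behind the empty pocket ring at about px (250,370), with the two placed bottles on the right. I'll lower it with a 1.5 mm correction in x.

apply_moves:
  plan:
    - [0.025,-0.0015,0,0.005,0]
    - [0.025,-0.0015,0,0.015,0]
    - [0.025,-0.0015,0,0.025,0]
    - [0.025,-0.0015,0,0.035,0]
    - [0.025,-0.0015,0,0.04,0]
    - [0.025,-0.0015,0,0.044,0]
    - [0.025,-0.0015,0,0.048,0]
    - [0.025,-0.0015,0,0.053,0]
    - [0.025,-0.0015,0,0.053,0]

```text
t: 36.3
tool_pos: [0.6222, -0.1561, 0.3606]
tool_rot: [0.0, -3.14, -0.001]
contact_force: [0.3, -0.7, -1.3]
opening: 0.0357
grip_force: 40.5
```

apply_moves:
  plan:
    - [0.025,0,0,0.006,0]
    - [0.025,0,0,0.013,0]
    - [0.025,0,0,0.02,0]
    - [0.025,0,0,0.025,0]
    - [0.025,0,0,0.028,0]
    - [0.025,0,0,0.03,0]
    - [0.025,0,0,0.031,0]
    - [0.025,0,0,0.032,0]
    - [0.025,0,0,0.032,0]

```text
t: 37.05
tool_pos: [0.6227, -0.156, 0.3312]
tool_rot: [-0.0, 3.141, 0.0]
contact_force: [-2.9, 2.4, 4.3]
opening: 0.0355
grip_force: 41.0
```

apply_moves:
  plan:
    - [0.025,0,0,0.0,0]
    - [0.06,0,0,0.0,0]
    - [0.06,0,0,0.0,0]
    - [0.06,0,0,0.0,0]
    - [0.06,0,0,-0.01,0]
    - [0.06,0,0,-0.03,0]
    - [0.06,0,0,-0.06,0]
    - [0.06,0,0,-0.085,0]
    - [0.06,0,0,-0.085,0]
    - [0.06,0,0,-0.085,0]

```text
t: 37.88
tool_pos: [0.6228, -0.1564, 0.4182]
tool_rot: [-0.0, 3.136, -0.003]
contact_force: [-0.4, -0.1, 0.1]
opening: 0.0599
grip_force: 0.0
```

```bash
python3 caps.py
```

```text
37.8833 [ 0.6228 -0.1564  0.4182] [-0.4 -0.1  0.1]
scene dial/pin [86.86  1.27 12.  ]
  cap 246 [ 0.5068 -0.0609] top z 0.1775
  cap 296 [ 0.6216 -0.1555] top z 0.1776
  cap 312 [ 0.612  -0.0504] top z 0.1772
  cap 169 [0.4789 0.3727] top z 0.0937
top dial/pin [18.62  1.86 39.  ]
  cap 154 [ 0.6217 -0.1548] top z 0.1816
  cap 173 [ 0.6127 -0.05  ] top z 0.1814
  cap 173 [0.4773 0.37  ] top z 0.0979
```

apply_moves:
  plan:
    - [0.06,0.008,0.03,0,0]
    - [0.06,0.018,0.066,0,0]
    - [0.06,0.028,0.102,0,0]
    - [0.06,0.037,0.138,0,0]
    - [0.06,0.047,0.174,0,0]
    - [0.06,0.057,0.21,0,0]
    - [0.06,0.066,0.246,0,0]
    - [0.06,0.076,0.282,0,0]
    - [0.06,0.086,0.318,0,0]
    - [0.06,0.096,0.354,0,0]
    - [0.06,0.105,0.39,0,0]
    - [0.06,0.115,0.426,0,0]

```text
t: 38.98
tool_pos: [0.5062, 0.2714, 0.4127]
tool_rot: [0.0, -3.139, 0.002]
contact_force: [0.5, -0.6, 0.8]
opening: 0.06
grip_force: 0.0
```

apply_moves:
  plan:
    - [0.06,0.009,0.035,0,0]
    - [0.06,0.018,0.07,0.01,0]
    - [0.06,0.026,0.095,0.03,0]
    - [0.06,0.027,0.102,0.06,0]
    - [0.06,0.027,0.102,0.09,0]
    - [0.06,0.027,0.102,0.115,0]
    - [0.06,0.027,0.102,0.125,0]
    - [0.06,0.027,0.102,0.125,0]
    - [0.06,0.027,0.102,0.125,0]

```text
t: 39.73
tool_pos: [0.4802, 0.3716, 0.289]
tool_rot: [-0.0, -3.14, 0.001]
contact_force: [0.2, -0.3, 0.6]
opening: 0.0601
grip_force: 0.0
```

apply_moves:
  plan:
    - [0.06,0,0,0.015,0]
    - [0.06,0,0,0.03,0]
    - [0.06,0,0,0.04,0]
    - [0.06,0,0,0.044,0]
    - [0.06,0,0,0.044,0]
    - [0.06,0,0,0.044,0]
    - [0.03,0,0,0.044,0]
    - [0.025,0,0,0.044,0]
    - [0.025,0,0,0.044,0]
    - [0.025,0,0,0.044,0]
    - [0.025,0,0,0.044,0]

```text
t: 40.65
tool_pos: [0.4808, 0.3722, 0.2472]
tool_rot: [-0.0, 3.14, 0.002]
contact_force: [0.3, 0.5, 5.8]
opening: 0.0357
grip_force: 40.2
```

apply_moves:
  plan:
    - [0.025,0,0,-0.01,0]
    - [0.025,0,0,-0.03,0]
    - [0.025,0,0,-0.06,0]
    - [0.025,0,0,-0.095,0]
    - [0.025,0,0,-0.13,0]
    - [0.025,0,0,-0.165,0]
    - [0.025,0,-0.01,-0.19,0]
    - [0.025,-0.002,-0.035,-0.202,0]
    - [0.025,-0.004,-0.07,-0.202,0]
    - [0.025,-0.006,-0.105,-0.202,0]
    - [0.025,-0.008,-0.14,-0.202,0]
    - [0.025,-0.01,-0.175,-0.202,0]

```text
t: 41.65
tool_pos: [0.4897, 0.1953, 0.4474]
tool_rot: [0.001, -3.141, 0.001]
contact_force: [1.2, -0.8, -1.7]
opening: 0.0358
grip_force: 40.3
```

apply_moves:
  plan:
    - [0.025,-0.002,-0.035,0,0]
    - [0.025,-0.004,-0.07,0,0]
    - [0.025,-0.006,-0.105,0,0]
    - [0.025,-0.008,-0.14,0,0]
    - [0.025,-0.011,-0.175,0,0]
    - [0.025,-0.014,-0.21,0,0]
    - [0.025,-0.017,-0.245,0,0]
    - [0.025,-0.02,-0.28,0,0]
    - [0.025,-0.023,-0.315,0,0]
    - [0.025,-0.0255,-0.345,0,0]
    - [0.025,-0.0255,-0.3635,0,0]
    - [0.025,-0.0255,-0.3635,0,0]

```text
t: 42.65
tool_pos: [0.5155, -0.1697, 0.447]
tool_rot: [-0.007, -3.14, 0.001]
contact_force: [0.2, 0.4, -1.1]
opening: 0.0355
grip_force: 40.3
```

apply_moves:
  plan:
    - [0.025,0,0,0.01,0]
    - [0.025,0,0,0.02,0]
    - [0.025,0,0,0.032,0]
    - [0.025,0,0,0.032,0]
    - [0.025,0,0,0.032,0]
    - [0.025,0,0,0.032,0]

```text
t: 43.15
tool_pos: [0.516, -0.1659, 0.4154]
tool_rot: [0.002, -3.141, -0.0]
contact_force: [0.6, 0.5, -0.7]
opening: 0.0354
grip_force: 40.4
```

```bash
python3 held.py
```

```text
43.2 [ 0.5161 -0.1661  0.4161] [-2.000e-03  3.141e+00 -0.000e+00] [ 0.4 -0.6 -1. ] 0.0355 40.4
n 608
0.004 160 [ 0.5148 -0.1664] off [-0.0012 -0.0002] rms 0.0014 ymid -0.1641
0.018 199 [ 0.515  -0.1664] off [-0.0011 -0.0002] rms 0.0011 ymid -0.165
0.034 249 [ 0.5123 -0.1676] off [-0.0037 -0.0014] rms 0.0032 ymid -0.165
0.004 608 [ 0.5142 -0.1667] off [-0.0018 -0.0005] rms 0.0027 ymid -0.1645
```

apply_moves:
  plan:
    - [0.025,-0.001,0,0.005,0]
    - [0.025,-0.001,0,0.015,0]
    - [0.025,-0.001,0,0.025,0]
    - [0.025,-0.001,0,0.035,0]
    - [0.025,-0.001,0,0.04,0]
    - [0.025,-0.001,0,0.044,0]
    - [0.025,-0.001,0,0.048,0]
    - [0.025,-0.001,0,0.053,0]
    - [0.025,-0.001,0,0.053,0]

```text
t: 43.95
tool_pos: [0.5167, -0.1666, 0.3616]
tool_rot: [0.0, -3.14, -0.001]
contact_force: [-0.1, 0.4, -1.1]
opening: 0.0359
grip_force: 40.4
```

apply_moves:
  plan:
    - [0.025,0,0,0.006,0]
    - [0.025,0,0,0.013,0]
    - [0.025,0,0,0.02,0]
    - [0.025,0,0,0.025,0]
    - [0.025,0,0,0.028,0]
    - [0.025,0,0,0.03,0]
    - [0.025,0,0,0.032,0]
    - [0.025,0,0,0.033,0]
    - [0.025,0,0,0.033,0]

```text
t: 44.7
tool_pos: [0.5175, -0.167, 0.3312]
tool_rot: [-0.001, 3.139, -0.003]
contact_force: [0.5, 0.4, 2.8]
opening: 0.0355
grip_force: 40.7
```

apply_moves:
  plan:
    - [0.025,0,0,0.0,0]
    - [0.06,0,0,0.0,0]
    - [0.06,0,0,0.0,0]
    - [0.06,0,0,0.0,0]
    - [0.06,0,0,-0.01,0]
    - [0.06,0,0,-0.03,0]
    - [0.06,0,0,-0.06,0]
    - [0.06,0,0,-0.09,0]
    - [0.06,0.0,0,-0.12,0]
    - [0.06,0.03,0,-0.14,0]
    - [0.06,0.05,0,-0.14,0]
    - [0.06,0.05,0,-0.14,0]

```text
t: 45.7
tool_pos: [0.4652, -0.1666, 0.4729]
tool_rot: [0.001, 3.138, -0.004]
contact_force: [1.1, -0.7, -0.6]
opening: 0.0602
grip_force: 0.0
```

```bash
python3 caps.py; python3 look.py pics/final.png .5636 -.1 .11 110
```

```text
45.7 [ 0.4652 -0.1666  0.4729] [ 1.1 -0.7 -0.6]
scene dial/pin [ 0.47  3.24 15.  ]
  cap 240 [ 0.5163 -0.167 ] top z 0.1776
  cap 240 [ 0.5064 -0.0619] top z 0.1773
  cap 301 [ 0.6225 -0.1548] top z 0.1775
  cap 311 [ 0.6105 -0.0496] top z 0.1775
top dial/pin [15.86  3.57 55.  ]
  cap 181 [ 0.6198 -0.155 ] top z 0.1823
  cap 175 [ 0.6126 -0.0512] top z 0.1812
  cap 179 [ 0.504  -0.0625] top z 0.182
45.85 [ 0.4669 -0.1666  0.4696] [-0.     3.142  0.   ] [ 0.4 -0.2  0.1] 0.05982757505988498 0.0
```

View pics/final.png

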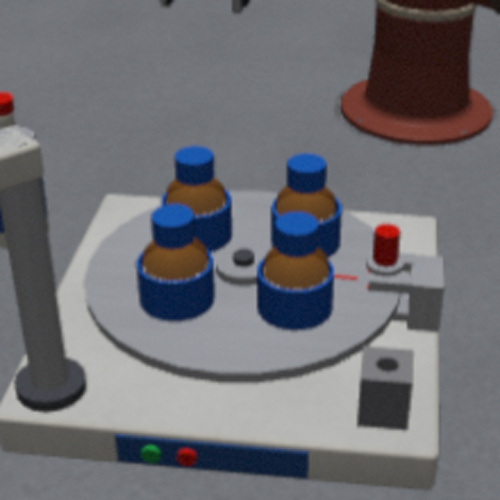

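All four bottles stand in their pockets, with caps at about px (195,160), (305,165), (173,222) and (297,232). The pin is home in the fork at px (387,245), and the arm is clear. I'm handing the job in.

```bash
python3 -c "
from station import ctrl;print(ctrl.finish_job())"
```

```text
the job is handed in; nothing more can be done
None
```

The job is handed in (no verdict was returned): I spun the dial, let it run untouched, braked it, dragged the hole the last ~19° into the slot and pinned it; then all four bottles went upright onto their pocket floors, with no contact with the beaker, timer or disinfectant.

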